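# Load vials into the rack pockets whose floors give way

### The arm

A 6-joint arm with a two-finger parallel gripper is mounted at the origin on a cart in front of the work surface, level with it; the furniture and walls round the work are solid. World frame = base frame: x ahead of the robot, y to its left, z up, the work surface at z = 0. Lengths are in mm, angles in rad, forces in N, time in s.
With the tool pointing down it reaches from about 275 to 1000 mm from the base axis. Payload 8.4 kg.
Tool frame: the origin (TCP) lies at the very end of the fingers, on their centre line; the grasp point (between the pads) lies 19 mm behind it; z points along the fingers, y is the direction in which the jaws open and shut (so a half turn about z gives the same grasp; the last joint's range is limited). The gripper opens to 85 mm and grips with 20 to 120 N. Pads are 22 mm wide; open, the fingers measure 114 mm over their backs; the gripper's body (76 mm by 85 mm) begins 54 mm behind the grasp point. The pads swing forward as they close: fully open they stand 13 mm farther back than shut.
Start: joints at [1.148, 0.353, 1.633, -0, 1.155, -0.002], TCP at [255.306, 570.48, 231.281] pointing down, gripper open.
Joint ranges: [-2.63, 2.63], [-0.92, 2.1], [0.06, 2.66], [-1.3, 4.44], [0, 2.69], [-3.02, 3.02]. Speed limits (rad/s): [2.22, 2.22, 2.79, 3.14, 3.14, 3.14].

### API

Orientations are given as [roll, pitch, yaw] about the fixed x, y, z axes, in that order (R = Rz(yaw) Ry(pitch) Rx(roll)).
In Python, from rig import r, vision gives the robot as it stands.
- The arm moves only by the tool move_arm, never from a script. Its argument "series" is text: rows parted by semicolons, each of 7 numbers parted by spaces: the closure, from -1 (fully open) to 1 (shut), then the shift along the tool's x, y, z in units of 40 mm (1.0 is 40 mm), then the turn, a rotation vector about the tool's x, y, z in degrees. In form: grip tx ty tz ax ay az; .... A call has 1 to 20 rows; each row shifts and turns the pose as measured when the row begins, along the tool's axes as they then stand; what a row does not reach is not made up. A row lasts 1/8 s, in which the tool goes at most 62.5 mm and 10.7 degrees, less where a joint would pass 70% of its speed; a pose out of reach is approached as far as the arm can. A call is refused whole if a number of a shift passes 1 or a number of a turn 10.7, either way. A call with a gripper value outside its range is refused whole. The fingers move at their own pace and stop on an object; "grip_force" is the grip in N (left out, the last holds). Time passes only in rows, so rows that do not move let the fingers close. It gives the time, the measured TCP pose, the force and the opening at its end, in the units of the state.
- r.sense(): the state, without advancing time (a new reading comes with each control period).
- vision.grab_frame(name): name is "scene" or "top" or "wrist"; returns the picture (384x512x3 uint8, red, green, blue); there is no depth.
- vision.camera_params(name): a dict with "fx", "fy", "cx", "cy" (pixels), "k1" (the pictures are not rectified: a ray, as slopes to the right and down, at radius r is drawn at 1 + k1 r^2 times it, then the intrinsics apply), "position" and "rotation" of the camera in the world. Camera axes: x right, y up, looking along -z (the intrinsics and any distortion apply to the point x, -y, -z); pixel columns grow to the right and rows downward; lengths in mm; the calibration is good to about 2 mm. A picture is of the moment at which its call begins: read the wrist's pose just before it. camera_params takes no time and is no camera call; for the wrist camera it gives the pose at the moment of the call.
- r.sign_off(): hands the job in, once; it reports no verdict.
The state is a dict: "clock": time; "qpos": joint angles; "qvel": joint speeds; "joint_efforts": joint torques, N m; "eef_pos": TCP position; "tcp_rot": TCP orientation; "contact_force": force on the tool from outside, world axes, zero at the start; "wrist_torque": the same for the moment, N m; "opening": opening from 0.0 (shut) to 1.0 (fully open).
Only numpy, scipy, OpenCV 4.12 (cv2) and the standard library are available. Lean on these libraries where they do the work, as an engineer would, in place of code of your own. Each camera call takes 0.05 s, during which the arm holds its last target. There are 200 camera calls.

### The job

Load the three small vials, one by one, caps up, into the pockets of the sloping rack and push each one down until its pocket floor has gone all the way to the bottom. Two of the five pocket floors are jammed and only pushing tells which: if a floor does not give, take the vial out and use another pocket. Do not knock a vial over and leave the timer, the sample pot and the beaker where they are.

Things in the scene. Friction and masses are not known exactly. Their poses are not given: they have to be found in the camera images.
- vial_a: Small closed glass vial with a screw cap (white cap), round, 27 mm diameter, 60 mm tall (the cap, 24 mm diameter, is the top 12 mm), about 20 g, standing upright loose on the worktop. The vials are interchangeable. Origin: centre of its underside; z runs up through the cap.
- vial_b: Small closed glass vial with a screw cap (black cap), round, 27 mm diameter, 60 mm tall (the cap, 24 mm diameter, is the top 12 mm), about 20 g, standing upright loose on the worktop. The vials are interchangeable. Origin: centre of its underside; z runs up through the cap.
- vial_c: Small closed glass vial with a screw cap (white cap), round, 27 mm diameter, 60 mm tall (the cap, 24 mm diameter, is the top 12 mm), about 20 g, standing upright loose on the worktop. The vials are interchangeable. Origin: centre of its underside; z runs up through the cap.
- rack: Sloping vial rack fixed to the worktop: aluminium foot 96 x 262 mm, 6 mm thick, with two end cheeks; carries the cage of pockets, whose highest edge is 93 mm up. Origin: centre of the foot's underside; z up, y along the row, x away from the front. The front faces the robot.
- cage: White plastic cage of the rack, 39 x 242 x 34 mm, leaning 12 deg (0.21 rad) to the front: a row of five square pockets, 31 x 31 mm inside, pitch 46 mm, walls 4 mm front and back, 15 mm between. Origin: centre of its underside; z along the pocket axes, out of the mouths (34 mm up), y along the row. Grip a vial across the row's direction (fingers front and back) to clear its neighbours.
- pocket_1 (a point): Mouth centre of pocket 1 of 5, from the +y end; z out along the pocket axis, y along the row. Every pocket has a grey floor plate 12 mm below the mouth: in 3 pockets a push of 3 N slides it down 16 mm to its stop, where it stays; in 2, not known which, it is jammed; all look alike. A vial fully home stands 32 mm out of the mouth, on a raised floor 48 mm.
- pocket_2 (a point): Mouth centre of pocket 2 of 5, counted from the +y end; axes and floor as for pocket 1.
- pocket_3 (a point): Mouth centre of pocket 3 of 5, counted from the +y end; axes and floor as for pocket 1.
- pocket_4 (a point): Mouth centre of pocket 4 of 5, counted from the +y end; axes and floor as for pocket 1.
- pocket_5 (a point): Mouth centre of pocket 5 of 5, counted from the +y end; axes and floor as for pocket 1.
- timer: Bystander: round lab timer 66 mm wide, 24 mm tall, loose. Origin: centre of its underside.
- sample_pot: Bystander: white sample pot with a screw lid, 55 mm diameter, 88 mm tall, loose. Origin: centre of its underside.
- beaker_low: Bystander: low beaker, 73 mm diameter, 60 mm tall, loose. Origin: centre of its underside.
Things that resemble listed ones, but are neither listed nor needed, are in the scene too. Leave any green or turquoise look-alike of the vial_a alone.

How it is judged:
By the outcome, as a careful person would: the job done as asked, in the order asked, and still so for the second after the job is handed in, with the robot touching nothing.
It also fails if it takes over 72 s, if anything falls off the work surface, if the arm or the gripper's body presses on something with over 40 N, if the wrist force passes 120 N, or if a joint passes its speed limit or range.

## Working session

There is one attempt and no reset: what is moved stays moved. The work goes in short steps, Python scripts to look and compute and a tool call to move; the robot and the scene stay as the last step left them, time stands still between calls to the robot, and variables do not carry over. Pictures are saved under pics/ and viewed, about 8 in all and at most 12, crops included, and the job is handed in when it is done.

Besides the shell and the picture viewer there is one more tool, called as name(argument=value, ...), one argument or row to a line, values as JSON. move_arm: Moves the arm, as the interface text tells. Its arguments: {"type":"object","properties":{"series":{"type":"string"},"grip_force":{"type":"number"}},"required":["series"]}

```bash
ls; mkdir -p pics; python3 - <<'E'
from rig import r, vision
import cv2, numpy as np
for n in ("scene","top"):
    im=vision.grab_frame(n); p=vision.camera_params(n); print(n,p)
    cv2.imwrite(f"pics/{n}0.png",im[...,::-1])
a=cv2.imread("pics/scene0.png");b=cv2.imread("pics/top0.png")
print(r.sense())
E
```

```text
pics
scene {'fx': 474.572631390981, 'fy': 474.572631390981, 'cx': 259.9329825170968, 'cy': 185.41192842375827, 'k1': -0.19824288764954975, 'position': array([-223.64781309, -468.32959158, 1060.46097633]), 'rotation': array([ 0.74281546, -0.01408223, -1.05452804])}
top {'fx': 391.51120334542713, 'fy': 391.51120334542713, 'cx': 259.0112817787328, 'cy': 188.81218388203658, 'k1': -0.10847073123686551, 'position': array([ 325.98616704,  -31.70199987, 1066.10297957]), 'rotation': array([ 0.18949617, -0.00301344, -1.57802885])}
{'clock': 0.1, 'qpos': array([ 1.14760748e+00,  3.53545941e-01,  1.63402400e+00, -4.74413401e-06,
        1.15519087e+00, -2.41565723e-03]), 'qvel': array([ 4.32709802e-04,  1.79901927e-05, -3.63180092e-03, -8.47083485e-05,
        1.75582634e-03, -5.16284480e-04]), 'joint_efforts': array([ 5.84648387e-04, -6.06353617e+01, -3.42820466e+01,  1.21270464e-04,
        4.03236379e-03, -3.55302757e-05]), 'eef_pos': array([255.13709839, 570.11322324, 230.67263253]), 'tcp_rot': array([-3.14042449e+00,  1.51616077e-06,  2.72082138e+00]), 'contact_force': array([ 0.57398762,  0.58249597, -0.76196531]), 'wrist_torque': array([-0.02417606,  0.01354354,  0.00015317]), 'opening': 1.001414681012545}
```

View pics/scene0.png

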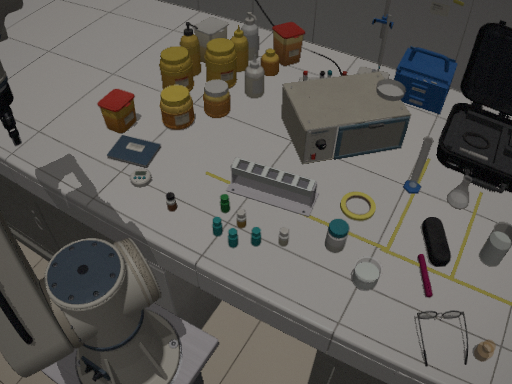

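View pics/top0.png

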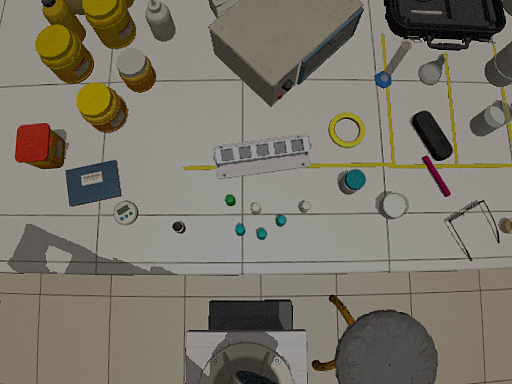

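The top view shows the black cap at (179,227), the white caps at (256,208) and (305,206), the green/turquoise look-alikes at (230,200), (240,229), (261,233) and (281,220), and the rack at (263,155). I'll measure these next and confirm them in an enlarged crop.

```bash
cat > h.py <<'E'
from rig import r, vision
import numpy as np, cv2
from scipy.spatial.transform import Rotation as R
def Rm(e): return R.from_euler('xyz',e).as_matrix()
def K(p): return np.array([[p['fx'],0,p['cx']],[0,p['fy'],p['cy']],[0,0,1.]])
def ray(p,uv):
    uv=np.array(uv,float).reshape(-1,1,2)
    s=cv2.undistortPoints(uv,K(p),np.array([p['k1'],0,0,0,0])).reshape(-1,2)
    return np.c_[s[:,0],-s[:,1],-np.ones(len(s))]@Rm(p['rotation']).T
def onz(p,uv,z):
    d=ray(p,uv); z=np.broadcast_to(z,len(d))
    return p['position']+d*((z-p['position'][2])/d[:,2])[:,None]
def proj(p,X):
    c=(np.atleast_2d(X)-p['position'])@Rm(p['rotation']); s=np.c_[c[:,0]/-c[:,2],-c[:,1]/-c[:,2]]
    r2=(s**2).sum(1,keepdims=True); s=s*(1+p['k1']*r2)
    return s*[p['fx'],p['fy']]+[p['cx'],p['cy']]
def tri(ps,uvs):
    A=np.zeros((3,3));b=np.zeros(3)
    for p,uv in zip(ps,uvs):
        d=ray(p,uv)[0];d/=np.linalg.norm(d);M=np.eye(3)-np.outer(d,d);A+=M;b+=M@p['position']
    return np.linalg.solve(A,b)
E
python3 - <<'E'
from h import *
t=vision.camera_params('top');s=vision.camera_params('scene')
for n,a,b in [('black',(179,226),(171,195)),('w1',(256,207),(242,213)),('w2',(305,205),(284,231)),('pot',(355,180),(339,229))]:
    print(n,onz(t,a,60).round(0),onz(s,b,60).round(0),tri([t,s],[a,b]).round(0))
im=cv2.imread('pics/top0.png')[120:270,110:330]
cv2.imwrite('pics/c1.png',cv2.resize(im,None,fx=3.6,fy=3.6,interpolation=cv2.INTER_CUBIC))
E
```

```text
black [[423. 171.  60.]] [[424. 171.  60.]] [423. 171.  62.]
w1 [[471. -28.  60.]] [[469. -35.  60.]] [474. -30.  51.]
w2 [[ 475. -155.   60.]] [[ 472. -162.   60.]] [ 478. -158.   50.]
pot [[ 541. -290.   60.]] [[ 552. -287.   60.]] [ 539. -288.   74.]
```

View pics/c1.png

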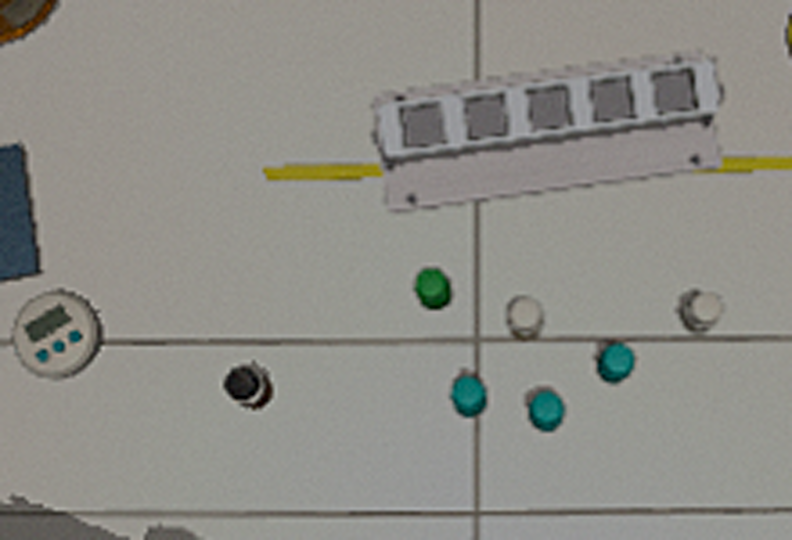

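Black is crop (244,385), and the whites are crop (524,315) and (703,308). The caps are black or white, so these are the three asked for; the green and turquoise ones stay put. Next are the rough rack pose and the wrist camera geometry.

```bash
python3 - <<'E'
from h import *
t=vision.camera_params('top');s=vision.camera_params('scene')
c=lambda *a:[(x/3.6+110-.4,y/3.6+120-.4) for x,y in a]
P=onz(t,c((376,103),(710,56),(718,114),(386,158)),[93,93,85,85]);print('mouth corners LB RB RF LF\n',P.round(0))
print(np.linalg.norm(P[0]-P[1]),np.linalg.norm(P[1]-P[2]),P.mean(0))
F=onz(t,c((390,210),(720,166)),6);print('foot front',F.round(0),np.linalg.norm(F[0]-F[1]))
for n,P0 in(('pL',c((423,126))),('pR',c((674,91)))): print(n,onz(t,P0,77))
w=vision.camera_params('wrist');print(w);q=r.sense()
Rt=Rm(q['tcp_rot']);print('cam in tool',Rt.T@(w['position']-q['eef_pos']));print((Rt.T@Rm(w['rotation'])).round(3));print(Rt.round(3))
im=cv2.imread('pics/scene0.png')[150:260,150:310]
cv2.imwrite('pics/c2.png',cv2.resize(im,None,fx=5,fy=5,interpolation=cv2.INTER_CUBIC))
E
```

```text
mouth corners LB RB RF LF
 [[ 620.   80.   93.]
 [ 654. -162.   93.]
 [ 613. -167.   85.]
 [ 582.   73.   85.]]
243.8028009237419 42.513462049134226 [617.31603474 -44.18647607  89.        ]
foot front [[ 561.   77.    6.]
 [ 594. -178.    6.]] 257.8301501998607
pL [[607.48301631  46.88364288  77.        ]]
pR [[ 632.93474073 -136.58495065   77.        ]]
{'fx': 344.8611075050386, 'fy': 344.8611075050386, 'cx': 256.0179726435343, 'cy': 193.14267383836932, 'k1': 0.03030666867874949, 'position': array([193.06589012, 597.14105236, 372.72086702]), 'rotation': array([-0.27045244,  0.00162362,  1.14977645])}
cam in tool [  67.69669117   -0.84952013 -142.04744167]
[[-0.     0.964  0.267]
 [ 1.     0.     0.001]
 [ 0.     0.267 -0.964]]
[[-0.913  0.408 -0.   ]
 [ 0.408  0.913 -0.001]
 [-0.    -0.001 -1.   ]]
```

View pics/c2.png

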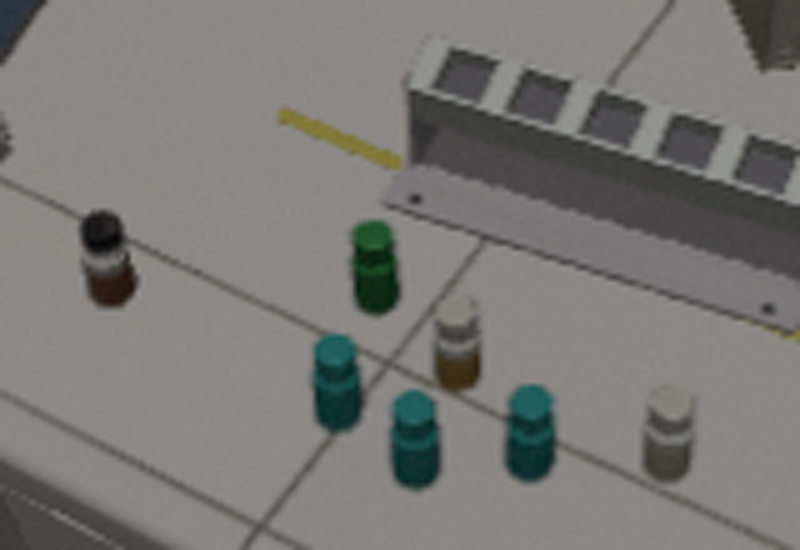

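```bash
cat >> h.py <<'E'
YAW=np.arctan2(.139,.990)
def tool(tilt=0,yaw=None):
    yaw=YAW if yaw is None else yaw
    x=np.array([-np.sin(yaw),np.cos(yaw),0]); xr=np.array([np.cos(yaw),np.sin(yaw),0])
    z=-(np.cos(tilt)*np.array([0,0,1])-np.sin(tilt)*xr); return np.c_[x,np.cross(z,x),z]
def plan(goals,step=1.0,grip=-1,start=None):
    """goals: list of (pos,R); prints rows"""
    q=r.sense(); p,Q=(q['eef_pos'],Rm(q['tcp_rot'])) if start is None else start
    for g,G in goals:
        rv=R.from_matrix(Q.T@G).as_rotvec(degrees=True); d=np.linalg.norm(g-p)
        n=int(max(1,np.ceil(d/40/step),np.ceil(np.linalg.norm(rv)/10)))
        for i in range(n):
            tgt=g-(g-p)*(n-1-i)/(n-i) if False else p+(g-p)/(n-i)
            t=Q.T@(tgt-p)/40; rr=rv/n
            print(grip,*t.round(2),*rr.round(1),sep=' ',end='; ')
            p=p+Q@(t.round(2)*40); Q=Q@R.from_rotvec(rr.round(1),degrees=True).as_matrix()
        print()
def st():
    q=r.sense();print(round(q['clock'],2),q['eef_pos'].round(1),q['contact_force'].round(1),q['opening'].round(3))
E
python3 -c "
from h import *
plan([(np.array([423,171,200.]),tool())])"
```

```text
-1 -0.72 -0.67 0.07 -0.0 0.0 5.3; -1 -0.78 -0.6 0.07 -0.0 0.0 5.3; -1 -0.83 -0.53 0.07 -0.0 0.0 5.3; -1 -0.88 -0.45 0.07 -0.0 0.0 5.3; -1 -0.91 -0.37 0.07 -0.0 0.0 5.3; -1 -0.94 -0.28 0.07 -0.0 0.0 5.3; -1 -0.96 -0.19 0.07 -0.0 0.0 5.3; -1 -0.98 -0.1 0.07 -0.0 0.0 5.3; -1 -0.99 -0.01 0.07 -0.0 0.0 5.3; -1 -0.98 0.08 0.07 -0.0 0.0 5.3; -1 -0.97 0.16 0.08 -0.0 0.0 5.3;
```

move_arm(
  series="-0.2 -0.72 -0.67 0.07 0 0 5.3; -0.2 -0.78 -0.6 0.07 0 0 5.3; -0.2 -0.83 -0.53 0.07 0 0 5.3; -0.2 -0.88 -0.45 0.07 0 0 5.3; -0.2 -0.91 -0.37 0.07 0 0 5.3; -0.2 -0.94 -0.28 0.07 0 0 5.3; -0.2 -0.96 -0.19 0.07 0 0 5.3; -0.2 -0.98 -0.1 0.07 0 0 5.3; -0.2 -0.99 0 0.07 0 0 5.3; -0.2 -0.98 0.08 0.07 0 0 5.3; -0.2 -0.97 0.16 0.08 0 0 5.3; -0.2 0 0 0 0 0 0",
  grip_force=40,
)

```text
clock: 1.6
eef_pos: [420.3, 155.5, 196.1]
tcp_rot: [-3.138, 0.004, 1.671]
contact_force: [0.6, 0.8, 0.4]
opening: 0.601
```

```bash
python3 - <<'E'
from h import *
st();w=vision.camera_params('wrist');im=vision.grab_frame('wrist')
np.save('w1.npy',im);cv2.imwrite('pics/w1.png',im[...,::-1])
for n,X in (('black',(423,171,60)),('w1',(472,-29,60)),('pk1',(604.5,47,89))): print(n,proj(w,X).round(0))
E
```

```text
Traceback (most recent call last):
  File "h.py", line 40, in st
    q=r.sense();print(round(q['clock'],2),q['eef_pos'].round(1),q['contact_force'].round(1),q['opening'].round(3))
                                                                                            ^^^^^^^^^^^^^^^^^^
AttributeError: 'float' object has no attribute 'round'
```

```bash
sed -i "s/q\['opening'\].round(3)/round(float(q['opening']),3)/" h.py; python3 - <<'E'
from h import *
st();w=vision.camera_params('wrist');im=vision.grab_frame('wrist')
np.save('w1.npy',im);cv2.imwrite('pics/w1.png',im[...,::-1])
for n,X in (('black',(423,171,60)),('w1',(472,-29,60)),('pk1',(604.5,47,89))): print(n,proj(w,X).round(0))
E
```

```text
1.6 [420.3 155.5 196.1] [0.6 0.8 0.4] 0.601
black [[263. 162.]]
w1 [[291. 370.]]
pk1 [[464. 336.]]
```

View pics/w1.png

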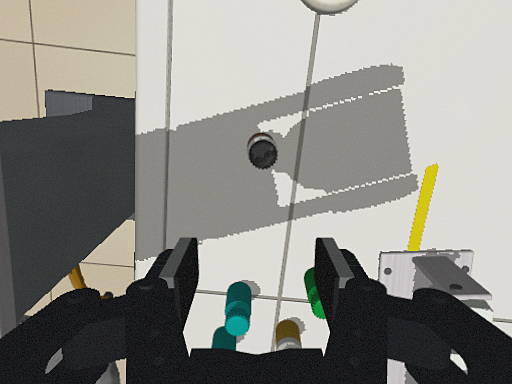

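Black vial cap at about (263,152), about 10 px off the prediction. I'll check whether the arm had settled.

```bash
python3 - <<'E'
from h import *
st();print(r.sense()['qvel'].round(3))
t=vision.camera_params('top');T=cv2.imread('pics/top0.png')[...,::-1].copy()
def blob(im,m,c,rad=25):
    M=np.zeros(m.shape,bool);c=np.int32(c);M[max(0,c[1]-rad):c[1]+rad,max(0,c[0]-rad):c[0]+rad]=1;m=(m&M).astype(np.uint8)
    n,l,s,ce=cv2.connectedComponentsWithStats(m);i=1+s[1:,4].argmax();return ce[i],s[i]
print('top black',onz(t,blob(T,T.max(2)<60,(179,227),8)[0],57))
for k in range(2):
    w=vision.camera_params('wrist');im=vision.grab_frame('wrist')
    c,s=blob(im,im.max(2)<60,(263,152));print(c,s,onz(w,c,57))
    hs=cv2.cvtColor(im,cv2.COLOR_RGB2HSV);c,s=blob(im,(hs[...,0]>80)&(hs[...,0]<100)&(hs[...,1]>120)&(hs[...,2]>110),(237,326),20);print('turq',c,s,onz(w,c,60))
print('top turq',onz(t,[(240,228.5)],60)); st()
E
```

```text
1.65 [420.1 156.5 196.2] [-0.3 -0.2  0.1] 0.602
[ 0.039 -0.001 -0.006  0.007  0.002 -0.001]
top black [[422.54947246 177.33287261  57.        ]]
[262.57272727 155.28      ] [249 141  29  29 550] [[422.28316184 177.46173426  57.        ]]
turq [236.45595855 325.79792746] [225 315  24  22 386] [[415.05747221  15.54752834  60.        ]]
[262.60854093 156.20996441] [249 142  29  29 562] [[422.26636749 177.52858729  57.        ]]
turq [236.11413043 326.66576087] [225 316  24  21 368] [[414.93698266  15.36133362  60.        ]]
top turq [[415.40594728  13.47658553  60.        ]]
1.75 [419.9 157.8 196.4] [ 0.1 -1.1  0.4] 0.598
```

```bash
python3 -c "
from h import *
G=tool();v=np.array([422.,177.5,0])
plan([(v+[0,0,110],G),(v+[0,0,33],G)],grip=-0.2)"
```

```text
-0.2 0.16 0.04 0.72 -0.1 0.1 -0.7; -0.2 0.16 0.04 0.72 -0.1 0.1 -0.7; -0.2 0.17 0.03 0.72 -0.1 0.1 -0.7; 
-0.2 -0.0 -0.0 0.96 0.1 -0.1 0.1; -0.2 -0.01 0.0 0.96 0.1 -0.1 0.1;
```

move_arm(
  series="-0.2 0.16 0.04 0.7 -0.1 0.1 -0.7; -0.2 0.16 0.04 0.7 -0.1 0.1 -0.7; -0.2 0.17 0.03 0.7 -0.1 0.1 -0.7; -0.2 0 0 0 0 0 0",
)

```text
clock: 2.25
eef_pos: [421.5, 182.7, 111.3]
tcp_rot: [3.137, -0.004, 1.722]
contact_force: [-0.1, -0.1, 0.1]
opening: 0.603
```

```bash
python3 -c "
from h import *
G=tool();v=np.array([422.,177.5,0]);st()
plan([(v+[0,0,80],G),(v+[0,0,33],G)],step=.7,grip=-0.2)"
```

```text
2.25 [421.5 182.7 111.3] [-0.1 -0.1  0.1] 0.603
-0.2 -0.07 -0.01 0.39 0.1 -0.1 0.3; -0.2 -0.06 -0.0 0.39 0.1 -0.1 0.3; 
-0.2 -0.0 -0.0 0.59 0.0 -0.0 0.0; -0.2 -0.0 -0.0 0.59 0.0 -0.0 0.0;
```

move_arm(
  series="-0.2 -0.07 0 0.39 0.1 -0.1 0.3; -0.2 -0.04 0 0.39 0.1 -0.1 0.3; -0.2 0 0 0.2 0 0 0; -0.2 0 0 0 0 0 0",
)

```text
clock: 2.75
eef_pos: [423.3, 179.2, 71.5]
tcp_rot: [3.138, -0.001, 1.712]
contact_force: [0.1, 0.2, 0.4]
opening: 0.601
```

```bash
python3 -c "
from h import *
G=tool();v=np.array([422.,177.5,0]);st()
plan([(v+[0,0,33],G)],step=.7,grip=-0.2)"
```

```text
2.75 [423.3 179.2  71.5] [0.1 0.2 0.4] 0.601
-0.2 -0.02 -0.02 0.48 0.1 -0.0 0.0; -0.2 -0.02 -0.02 0.48 0.1 -0.0 0.0;
```

move_arm(
  series="-0.2 -0.03 -0.02 0.48 0.1 0 0; -0.2 -0.02 -0.02 0.45 0.1 0 0; -0.2 0 0 0 0 0 0; -0.2 0 0 0 0 0 0; 1 0 0 0 0 0 0; 1 0 0 0 0 0 0; 1 0 0 0 0 0 0; 1 0 0 0 0 0 0",
)

```text
clock: 3.75
eef_pos: [424.9, 177.7, 37.0]
tcp_rot: [3.136, -0.002, 1.711]
contact_force: [-0.4, -0.2, -0.3]
opening: 0.273
```

move_arm(
  series="1 0 0 -0.3 0 0 0; 1 0 0 -0.8 0 0 0; 1 0 0 -0.8 0 0 0; 1 0 0 -0.8 0 0 0; 1 0 0 -0.8 0 0 0; 1 0 0 0 0 0 0",
)

```text
clock: 4.5
eef_pos: [424.0, 177.3, 184.9]
tcp_rot: [3.135, -0.002, 1.711]
contact_force: [0.2, -0.5, 0.2]
opening: 0.276
```

```bash
python3 -c "
from h import *
st();zc=-tool(np.radians(12))[:,2];print(zc)
plan([(np.array([617,-44,89])+110*zc,tool(np.radians(12)))],grip=1)"
```

```text
4.5 [424.  177.3 184.9] [ 0.2 -0.5  0.2] 0.276
[-0.20589219 -0.0289081   0.9781476 ]
1 -0.77 0.43 -0.04 -1.5 -0.0 0.0; 1 -0.77 0.43 -0.02 -1.5 -0.0 0.0; 1 -0.77 0.43 -0.01 -1.5 -0.0 0.0; 1 -0.77 0.43 -0.0 -1.5 -0.0 0.0; 1 -0.77 0.43 0.01 -1.5 -0.0 0.0; 1 -0.77 0.43 0.02 -1.5 -0.0 0.0; 1 -0.77 0.43 0.03 -1.5 -0.0 0.0; 1 -0.76 0.43 0.04 -1.5 -0.0 0.0;
```

move_arm(
  series="1 -0.77 0.43 -0.04 -1.5 0 0; 1 -0.77 0.43 -0.02 -1.5 0 0; 1 -0.77 0.43 -0.01 -1.5 0 0; 1 -0.77 0.43 0 -1.5 0 0; 1 -0.77 0.43 0.01 -1.5 0 0; 1 -0.77 0.43 0.02 -1.5 0 0; 1 -0.77 0.43 0.03 -1.5 0 0; 1 -0.76 0.43 0.04 -1.5 0 0; 1 0 0 0 0 0 0; 1 0 0 0 0 0 0",
)

```text
clock: 5.75
eef_pos: [594.1, -54.0, 192.4]
tcp_rot: [2.928, -0.004, 1.712]
contact_force: [-0.3, -0.2, -0.7]
opening: 0.275
```

```bash
python3 - <<'E'
from h import *
st();w=vision.camera_params('wrist');im=vision.grab_frame('wrist');st()
np.save('w2.npy',im);cv2.imwrite('pics/w2.png',im[...,::-1]);import pickle;pickle.dump(w,open('w2.pkl','wb'))
u=np.array([-.139,.99,0])
print([proj(w,np.array([617,-44,89])+46*k*u).round(0)[0] for k in(2,1,0,-1,-2)])
q=r.sense();print(R.from_matrix(Rm(q['tcp_rot']).T@tool(np.radians(12))).as_rotvec(degrees=True))
E
```

```text
5.75 [594.1 -54.  192.4] [-0.3 -0.2 -0.7] 0.275
5.8 [594.2 -53.9 192.5] [ 0.2  0.4 -0.2] 0.277
[array([260.,  48.]), array([259., 119.]), array([259., 182.]), array([259., 240.]), array([259., 293.])]
[ 0.27270235 -0.21184082  0.07293513]
```

View pics/w2.png

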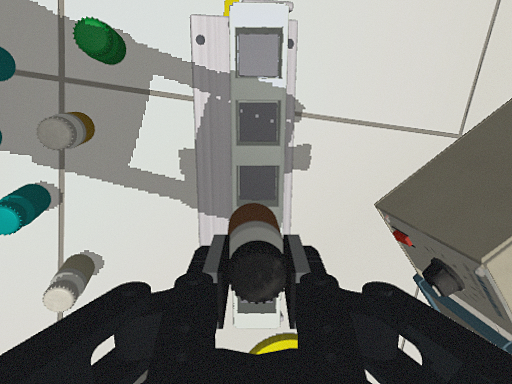

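The black vial is held upright in the pads. Pockets 1–3 sit at about (260,52), (259,122) and (258,183), close to prediction. Both remaining white vials are visible, at (64,132) and (60,297).

```bash
python3 - <<'E'
from h import *
import pickle
w=pickle.load(open('w2.pkl','rb'));im=np.load('w2.npy').astype(float).mean(2)
print('col at u255-265 v0..210');c=im[:,250:268].mean(1);print([(i,int(c[i])) for i in range(0,210,2)])
for v in (52,122,183):
    c=im[v-6:v+6].mean(0);print('row',v,[(i,int(c[i])) for i in range(222,300,2)])
E
```

```text
col at u255-265 v0..210
[(0, 166), (2, 163), (4, 224), (6, 222), (8, 222), (10, 221), (12, 222), (14, 222), (16, 223), (18, 223), (20, 222), (22, 222), (24, 223), (26, 217), (28, 82), (30, 93), (32, 91), (34, 119), (36, 138), (38, 137), (40, 138), (42, 137), (44, 138), (46, 138), (48, 138), (50, 140), (52, 139), (54, 139), (56, 139), (58, 140), (60, 140), (62, 140), (64, 140), (66, 140), (68, 140), (70, 140), (72, 140), (74, 143), (76, 106), (78, 152), (80, 188), (82, 146), (84, 144), (86, 144), (88, 145), (90, 144), (92, 144), (94, 143), (96, 144), (98, 147), (100, 123), (102, 118), (104, 81), (106, 82), (108, 82), (110, 81), (112, 81), (114, 87), (116, 93), (118, 80), (120, 80), (122, 81), (124, 80), (126, 80), (128, 80), (130, 80), (132, 80), (134, 79), (136, 81), (138, 81), (140, 76), (142, 96), (144, 89), (146, 141), (148, 142), (150, 143), (152, 142), (154, 141), (156, 141), (158, 141), (160, 141), (162, 141), (164, 141), (166, 72), (168, 80), (170, 81), (172, 79), (174, 79), (176, 79), (178, 79), (180, 79), (182, 79), (184, 78), (186, 77), (188, 78), (190, 78), (192, 78), (194
[... 772 characters left out ...]
, (258, 86), (260, 81), (262, 81), (264, 82), (266, 81), (268, 82), (270, 91), (272, 99), (274, 80), (276, 92), (278, 86), (280, 108), (282, 141), (284, 142), (286, 121), (288, 131), (290, 140), (292, 118), (294, 146), (296, 172), (298, 168)]
row 183 [(222, 123), (224, 124), (226, 121), (228, 120), (230, 121), (232, 129), (234, 141), (236, 113), (238, 117), (240, 66), (242, 78), (244, 77), (246, 77), (248, 79), (250, 77), (252, 78), (254, 77), (256, 77), (258, 79), (260, 79), (262, 79), (264, 79), (266, 79), (268, 79), (270, 79), (272, 79), (274, 74), (276, 104), (278, 98), (280, 139), (282, 133), (284, 175), (286, 189), (288, 201), (290, 190), (292, 190), (294, 215), (296, 214), (298, 214)]
```

```bash
cat >> h.py <<'E'
def onplane(p,uv,P0,n):
    d=ray(p,uv); return p['position']+d*(((P0-p['position'])@n)/(d@n))[:,None]
E
python3 - <<'E'
from h import *
import pickle
w=pickle.load(open('w2.pkl','rb'));G=tool(np.radians(12));zc=-G[:,2];P0=np.array([617,-44,89.])
C=[]
for v0,v1,u0,u1 in ((26.8,78.5,235,282.5),(99.5,144.5,235,281),(165,201.5,235,279.3)):
    vm=(v0+v1)/2;um=(u0+u1)/2
    X=onplane(w,[(um,v0),(um,v1),(u0,vm),(u1,vm)],P0,zc)
    c=np.array([(X[0]+X[1])/2@G[:,0],(X[2]+X[3])/2@G[:,1]]);C.append(c)
    print('size',np.linalg.norm(X[0]-X[1]),np.linalg.norm(X[2]-X[3]),'centre tool xy',c,'world',(G[:,:2]@c+ -G[:,2]*(P0@zc)).round(1))
t=P0@G[:,:2];print('P0 in tool xy',t)
print(np.diff(C,axis=0))
E
```

```text
size 31.99044227048568 31.794969906572998 centre tool xy [-40.51736717 609.68351694] world [604.2  43.9  88.9]
size 31.134128423054126 32.50117153346798 centre tool xy [-85.85580229 609.28074715] world [610.1  -1.   88.8]
size 27.848439657813195 32.84935743204399 centre tool xy [-130.29178508  608.74480421] world [615.7 -45.1  88.7]
P0 in tool xy [-129.36045527  610.17500223]
[[-45.33843512  -0.40276979]
 [-44.43598279  -0.53594294]]
```

```bash
python3 - <<'E'
from h import *
import pickle
w=pickle.load(open('w2.pkl','rb'));im=np.load('w2.npy').astype(float).mean(2)
p=np.array([594.1,-54,192.4]);G=Rm([2.928,-.004,1.712])
f=lambda *t:proj(w,p+G@np.array(t)).round(1)[0]
print('bottom far edge exp',f(13.5,0,37),'body sides at z=20',f(0,-13.5,20),f(0,13.5,20),'cap top far/near',f(12,0,-23),f(-12,0,-23))
for v in (212,222,232): print(v,[(i,int(im[v,i])) for i in list(range(220,240,2))+list(range(272,292,2))])
print([(i,int(im[i,250:262].mean())) for i in list(range(198,210))+list(range(232,250,2))+list(range(290,312,2))])
E
```

```text
bottom far edge exp [257.2 199.7] body sides at z=20 [230.5 235. ] [284. 235.] cap top far/near [257.6 249.3] [257.6 305.6]
212 [(220, 118), (222, 121), (224, 124), (226, 128), (228, 117), (230, 119), (232, 121), (234, 47), (236, 42), (238, 41), (272, 59), (274, 150), (276, 146), (278, 139), (280, 138), (282, 141), (284, 193), (286, 194), (288, 197), (290, 171)]
222 [(220, 193), (222, 201), (224, 198), (226, 200), (228, 159), (230, 35), (232, 45), (234, 47), (236, 42), (238, 41), (272, 40), (274, 32), (276, 29), (278, 139), (280, 136), (282, 159), (284, 190), (286, 199), (288, 193), (290, 168)]
232 [(220, 199), (222, 203), (224, 205), (226, 215), (228, 42), (230, 42), (232, 86), (234, 92), (236, 89), (238, 99), (272, 117), (274, 99), (276, 94), (278, 82), (280, 156), (282, 202), (284, 194), (286, 202), (288, 197), (290, 194)]
[(198, 76), (199, 75), (200, 84), (201, 97), (202, 90), (203, 64), (204, 43), (205, 42), (206, 42), (207, 43), (208, 41), (209, 44), (232, 114), (234, 115), (236, 114), (238, 113), (240, 82), (242, 21), (244, 21), (246, 20), (248, 22), (290, 41), (292, 44), (294, 47), (296, 48), (298, 43), (300, 42), (302, 81), (304, 93), (306, 93), (308, 93), (310, 93)]
```

```bash
python3 -c "
from h import *
G=tool(np.radians(12));zc=-G[:,2]
m=np.array([604.2,44,89]);g=m+G@[1.5,2.5,0]
plan([(g+95*zc,G),(g+51*zc,G)],grip=1)"
```

```text
1 0.81 0.03 0.1 0.1 -0.1 0.0; 1 0.81 0.04 0.09 0.1 -0.1 0.0; 1 0.8 0.03 0.09 0.1 -0.1 0.0; 
1 0.0 0.0 0.55 -0.0 0.0 0.0; 1 0.01 0.0 0.55 -0.0 0.0 0.0;
```

move_arm(
  series="1 0.81 0.03 0.1 0.1 -0.1 0; 1 0.81 0.04 0.09 0.1 -0.1 0; 1 0.7 0.03 0.09 0.1 -0.1 0; 1 0 0 0 0 0 0; 1 0 0 0 0 0 0",
)

```text
clock: 6.42
eef_pos: [584.1, 44.5, 181.8]
tcp_rot: [2.935, 0.002, 1.715]
contact_force: [-0.2, -0.2, -0.4]
opening: 0.274
```

```bash
python3 -c "
from h import *
G=tool(np.radians(12));zc=-G[:,2];st()
m=np.array([604.2,44,89]);g=m+G@[1.5,2.5,0]
plan([(g+51*zc,G)],step=.7,grip=1)"
```

```text
6.42 [584.1  44.5 181.8] [-0.2 -0.2 -0.4] 0.274
1 -0.02 0.03 0.55 -0.1 0.0 0.1; 1 -0.02 0.04 0.55 -0.1 0.0 0.1;
```

move_arm(
  series="1 -0.02 0.03 0.55 -0.1 0 0.1; 1 -0.02 0.04 0.5 -0.1 0 0.1; 1 0 0 0 0 0 0; 1 0 0 0 0 0 0",
)

```text
clock: 6.92
eef_pos: [596.3, 42.2, 142.0]
tcp_rot: [2.93, 0.002, 1.71]
contact_force: [0.4, 0.1, -0.6]
opening: 0.277
```

```bash
python3 - <<'E'
from h import *
st();w=vision.camera_params('wrist');im=vision.grab_frame('wrist')
np.save('w3.npy',im);import pickle;pickle.dump(w,open('w3.pkl','wb'))
cv2.imwrite('pics/w3.png',cv2.resize(im[120:300,160:360,::-1],None,fx=3.3,fy=3.3,interpolation=cv2.INTER_CUBIC))
q=r.sense();print((Rm(q['tcp_rot']).T@(np.array([604.2,44,89])-q['eef_pos'])).round(1))
E
```

```text
6.92 [596.3  42.2 142. ] [ 0.4  0.1 -0.6] 0.277
[ 0.7 -3.2 53.5]
```

View pics/w3.png

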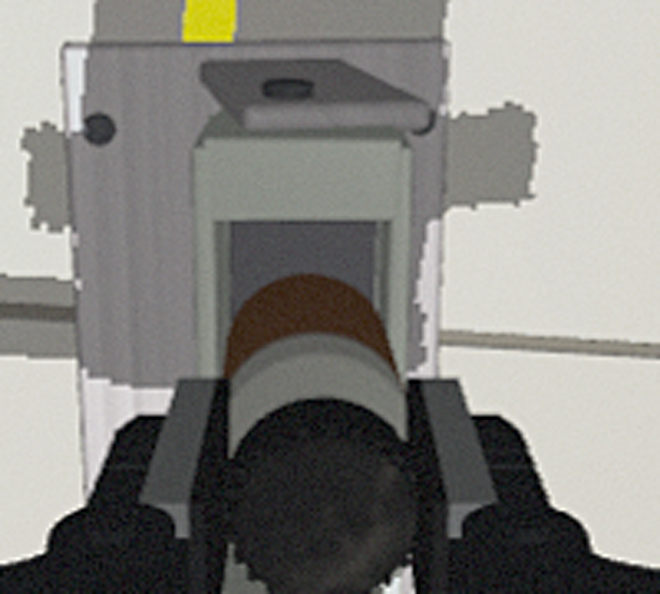

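```bash
python3 - <<'E'
from h import *
import pickle
w=pickle.load(open('w3.pkl','rb'));p=np.array([596.3,42.2,142.]);G=Rm([2.93,.002,1.71]);n=-G[:,2]
c=lambda x,y:(160+x/3.3-.35,120+y/3.3-.35)
m=np.array([604.2,44,89])
X=(onplane(w,[c(303,221),c(216,300),c(392,300)],m,n)-p)@G;print('rim far,left,right in tool',X.round(1))
Y=(onplane(w,[c(310,275)],p+G@[0,0,37],n)-p)@G;print('vial far bottom edge',Y.round(1))
Z=(onplane(w,[c(226,365),c(393,365)],p+G@[0,0,25],n)-p)@G;print('body sides',Z.round(1))
E
```

```text
rim far,left,right in tool [[ 16.6  -3.3  53.5]
 [  1.9 -19.1  53.5]
 [  1.9  12.7  53.5]]
vial far bottom edge [[11.7 -2.  37. ]]
body sides [[  0.6 -15.1  25. ]
 [  0.6  11.1  25. ]]
```

move_arm(
  series="1 0.07 -0.03 0 0 0 0; 1 0 0 0.2 0 0 0; 1 0 0 0.2 0 0 0; 1 0 0 0.15 0 0 0; 1 0 0 0 0 0 0; 1 0 0 0 0 0 0",
)

```text
clock: 7.72
eef_pos: [599.8, 45.6, 119.9]
tcp_rot: [2.929, 0.002, 1.71]
contact_force: [-1.1, 0.3, -0.4]
opening: 0.273
```

```bash
cat >> h.py <<'E'
def rel(m):
    q=r.sense();G=Rm(q['tcp_rot']);st();print('pocket in tool',(G.T@(np.array(m)-q['eef_pos'])).round(1),'F tool',(G.T@q['contact_force']).round(1),'rot err',R.from_matrix(G.T@tool(np.radians(12))).as_rotvec(degrees=True).round(1))
E
python3 -c "
from h import *
rel([604.2,44,89])"
```

```text
7.72 [599.8  45.6 119.9] [-1.1  0.3 -0.4] 0.273
pocket in tool [-2.2 -2.5 31. ] F tool [ 0.4 -1.1  0.2] rot err [0.2 0.1 0. ]
```

move_arm(
  series="1 0 -0.02 0.1 0 0 0; 1 0 0 0.1 0 0 0; 1 0 0 0.05 0 0 0; 1 0 0 0 0 0 0",
)

```text
clock: 8.22
eef_pos: [601.4, 45.8, 109.8]
tcp_rot: [2.928, 0.002, 1.71]
contact_force: [-0.8, -0.1, -0.4]
opening: 0.277
```

```bash
python3 -c "
from h import *
rel([604.2,44,89])"
```

```text
8.22 [601.4  45.8 109.8] [-0.8 -0.1 -0.4] 0.277
pocket in tool [-2.1 -1.9 20.9] F tool [-0.  -0.9  0.2] rot err [0.2 0.1 0. ]
```

move_arm(
  series="1 0 0 0.1 0 0 0; 1 0 0 0.1 0 0 0; 1 0 0 0 0 0 0",
)

```text
clock: 8.6
eef_pos: [603.1, 46.0, 101.5]
tcp_rot: [2.928, 0.002, 1.71]
contact_force: [-0.1, -0.0, 0.7]
opening: 0.273
```

```bash
python3 -c "
from h import *
rel([604.2,44,89])"
```

```text
8.6 [603.1  46.  101.5] [-0.1 -0.   0.7] 0.273
pocket in tool [-2.1 -1.9 12.4] F tool [-0.   0.  -0.7] rot err [0.2 0.1 0. ]
```

move_arm(
  series="1 0 0 0.06 0 0 0; 1 0 0 0.06 0 0 0; 1 0 0 0.03 0 0 0",
)

```text
clock: 8.98
eef_pos: [604.2, 46.1, 97.0]
tcp_rot: [2.928, 0.002, 1.71]
contact_force: [-13.8, -1.7, 24.9]
opening: 0.276
```

```bash
python3 - <<'E'
from h import *
rel([604.2,44,89])
w=vision.camera_params('wrist');im=vision.grab_frame('wrist')
np.save('w4.npy',im);import pickle;pickle.dump(w,open('w4.pkl','wb'))
g=im.astype(float).mean(2)
a=np.load('w3.npy').astype(float).mean(2)
print([(i,int(a[i,250:262].mean()),int(g[i,250:262].mean())) for i in list(range(180,310,3))])
E
```

```text
8.97 [604.2  46.1  97. ] [-13.8  -1.7  24.9] 0.276
pocket in tool [-2.  -2.   7.8] F tool [  0.2  -8.3 -27.3] rot err [0.2 0.1 0. ]
[(180, 140, 114), (183, 140, 98), (186, 114, 112), (189, 78, 147), (192, 79, 145), (195, 76, 145), (198, 78, 145), (201, 79, 145), (204, 43, 143), (207, 43, 143), (210, 42, 143), (213, 43, 143), (216, 43, 132), (219, 43, 43), (222, 93, 90), (225, 92, 95), (228, 112, 114), (231, 113, 119), (234, 114, 119), (237, 114, 118), (240, 82, 105), (243, 23, 21), (246, 20, 22), (249, 23, 23), (252, 25, 27), (255, 33, 32), (258, 33, 35), (261, 33, 34), (264, 34, 34), (267, 30, 34), (270, 32, 32), (273, 35, 35), (276, 35, 35), (279, 37, 35), (282, 37, 37), (285, 35, 37), (288, 34, 38), (291, 43, 42), (294, 45, 45), (297, 46, 51), (300, 42, 45), (303, 146, 102), (306, 219, 76), (309, 218, 76)]
```

move_arm(
  series="-0.2 0 0 -0.02 0 0 0; -0.2 0 0 0 0 0 0; -0.2 0 0 0 0 0 0; -0.2 0 0 -0.3 0 0 0; -0.2 0 0 -0.8 0 0 0; -0.2 0 0 -0.8 0 0 0; -0.2 0 0 -0.8 0 0 0; -0.2 0 0 0 0 0 0",
)

```text
clock: 10.02
eef_pos: [580.5, 43.0, 208.3]
tcp_rot: [2.928, 0.002, 1.71]
contact_force: [0.0, 0.4, -0.4]
opening: 0.6
```

```bash
python3 - <<'E'
from h import *
rel([604.2,44,89])
t=vision.camera_params('top');T=cv2.imread('pics/top0.png')[...,::-1]
s=vision.camera_params('scene');S=cv2.imread('pics/scene0.png')[...,::-1]
def wb(im,c,rad):
    x,y=c;sub=im[y-rad:y+rad,x-rad:x+rad].astype(int).mean(2);return sub
for c in((256,208),(305,206)): print(wb(T,c,8).astype(int))
E
```

```text
10.03 [580.5  43.  208.3] [ 0.   0.4 -0.4] 0.6
pocket in tool [ -2.1  -2.3 121.6] F tool [0.4 0.  0.4] rot err [0.3 0.1 0. ]
[[147 149 149 150 151 151 148 150 148 150 148 146 150 146 149 145]
 [146 149 148 152 152 152 155 154 151 148 150 149 150 150 145 147]
 [147 148 153 152 137 111 109 108 123 134 149 150 149 147 145 148]
 [151 147 156 137  88  95 123 127 129 131 129 137 151 151 149 149]
 [150 150 139  92  92 134 144 142 141 138 136 125 137 150 148 149]
 [152 154 128  80 116 142 144 144 146 142 143 130 134 152 151 150]
 [149 152 128  98 132 148 144 142 146 143 146 135 122 142 148 150]
 [151 155 129 110 141 147 146 146 146 145 149 134 114 136 151 148]
 [148 154 127  92 125 149 145 144 148 148 147 123 102 140 153 149]
 [149 153 122  68 107 142 150 150 149 153 144 105  85 133 154 150]
 [149 155 138 105 112 124 139 144 148 131 116  97 110 139 149 149]
 [149 150 155 121  84  92  88  88  85  91 101  97 122 154 151 151]
 [154 155 158 131  68  53  83 112 116  90  74  94 139 156 152 154]
 [126 124 129 121  96  54  49  70  75  57  61  90 125 130 133 130]
 [ 89  89  91  93  91  80  73  56  70
[... 470 characters left out ...]
 142 141 141 131 143 151 150]
 [156 127  86  74  53 116 148 145 142 142 143 140 141 130 139 151]
 [135 103  72  94  86 114 147 145 142 146 142 145 142 129 138 148]
 [124  83  56  98  99 117 149 149 149 145 150 146 140 126 138 149]
 [149 116  47  84  87  96 133 152 148 149 148 145 135 140 147 147]
 [155 129  60  63  75  70  84 130 153 153 145 121 125 143 148 146]
 [149 148 107  42  71  74  64  72  98  97 100 103 134 149 147 146]
 [153 154 130  61  48  67 107 118 102 108 111 130 149 150 147 149]
 [151 154 151 120  65  48  73  79  64  88 134 149 151 149 147 153]
 [156 156 160 158 137 110  98 100 112 142 159 159 158 156 156 157]
 [104 103 105 106 102  97  86  86  90 101 104  99 102  99 102  99]]
```

```bash
python3 - <<'E'
from h import *
import pickle
t=vision.camera_params('top');print(onz(t,[(255.7,206.8),(306.3,204.8)],60).round(1))
w=pickle.load(open('w2.pkl','rb'));im=np.load('w2.npy')
hs=cv2.cvtColor(im,cv2.COLOR_RGB2HSV)
for c in((52,134),(58,298)):
    g=cv2.GaussianBlur(im[c[1]-30:c[1]+30,c[0]-30:c[0]+30].mean(2).astype(np.uint8),(5,5),1)
    h=cv2.HoughCircles(g,cv2.HOUGH_GRADIENT,1.2,20,param1=60,param2=12,minRadius=11,maxRadius=22);
    if h is not None:
        for x,y,rr in h[0][:3]:
            u=(x+c[0]-30,y+c[1]-30);print(u,rr,onz(w,u,60).round(1))
G=tool();v=np.array([471,-29,0.])
plan([(np.array([520,-29,200.]),G),(v+[0,0,120],G)],grip=-0.2)
E
```

```text
[[ 471.5  -27.2   60. ]
 [ 475.8 -158.9   60. ]]
(np.float32(58.600006), np.float32(133.4)) 17.36 [[475.2 -28.1  60. ]]
(np.float32(59.800003), np.float32(293.8)) 18.68 [[ 476.7 -154.1   60. ]]
(np.float32(41.800003), np.float32(272.2)) 14.6 [[ 464.2 -135.6   60. ]]
-0.2 -0.52 -0.58 -0.06 4.1 0.0 0.0; -0.2 -0.53 -0.59 -0.01 4.1 0.0 0.0; -0.2 -0.52 -0.59 0.03 4.1 0.0 0.0; 
-0.2 0.06 -0.4 0.67 -0.0 0.0 0.0; -0.2 0.06 -0.4 0.67 -0.0 0.0 0.0; -0.2 0.05 -0.41 0.66 -0.0 0.0 0.0;
```

move_arm(
  series="-0.2 -0.52 -0.58 -0.06 4.1 0 0; -0.2 -0.53 -0.59 0 4.1 0 0; -0.2 -0.52 -0.59 0.03 4.1 0 0; -0.2 0.06 -0.4 0.67 0 0 0; -0.2 0.06 -0.4 0.67 0 0 0; -0.2 0 -0.38 0.3 0 0 0; -0.2 0 0 0 0 0 0; -0.2 0 0 0 0 0 0",
)

```text
clock: 11.02
eef_pos: [467.7, -33.0, 130.0]
tcp_rot: [-3.131, 0.001, 1.711]
contact_force: [1.0, 0.6, 0.1]
opening: 0.603
```

```bash
python3 - <<'E'
from h import *
st();w=vision.camera_params('wrist');im=vision.grab_frame('wrist')
cv2.imwrite('pics/w5.png',im[...,::-1]);np.save('w5.npy',im);import pickle;pickle.dump(w,open('w5.pkl','wb'))
print(proj(w,[471.5,-27.5,60]))
G=tool();v=np.array([472,-27.5,0.]);plan([(v+[0,0,85],G),(v+[0,0,33],G)],step=.7,grip=-0.2)
E
```

```text
11.03 [467.7 -33.  130. ] [1.  0.6 0.1] 0.603
[[265.07378898 197.79738847]]
-0.2 0.06 0.07 0.56 -0.3 0.0 0.0; -0.2 0.06 0.07 0.57 -0.3 0.0 0.0; 
-0.2 0.0 -0.0 0.65 0.0 0.0 0.0; -0.2 0.0 -0.0 0.65 0.0 0.0 0.0;
```

View pics/w5.png

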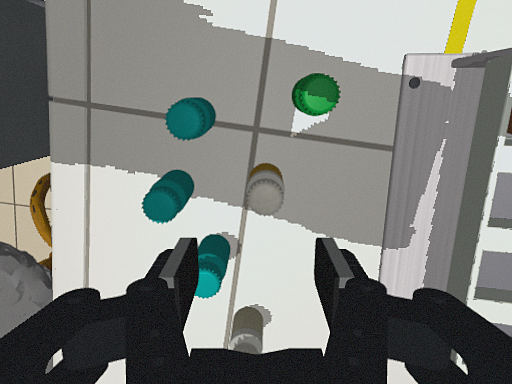

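move_arm(
  series="-0.2 0.06 0.07 0.56 -0.3 0 0; -0.2 0.06 0.07 0.5 -0.3 0 0; -0.2 0 0 0 0 0 0; -0.2 0 0 0 0 0 0",
)

```text
clock: 11.58
eef_pos: [477.0, -27.4, 89.6]
tcp_rot: [3.135, 0.002, 1.711]
contact_force: [-0.2, -1.0, 0.2]
opening: 0.601
```

```bash
python3 - <<'E'
from h import *
st()
G=tool();v=np.array([471.5,-27.5,0.]);plan([(v+[0,0,35],G)],step=.7,grip=-0.2)
E
```

```text
11.57 [477.  -27.4  89.6] [-0.2 -1.   0.2] 0.601
-0.2 0.01 -0.07 0.68 0.2 0.1 0.0; -0.2 0.01 -0.07 0.68 0.2 0.1 0.0;
```

move_arm(
  series="-0.2 0.01 -0.07 0.5 0.2 0.1 0; -0.2 0 -0.06 0.5 0.2 0.1 0; -0.2 0 0 0.4 0 0 0; -0.2 0 0 0 0 0 0; -0.2 0 0 0 0 0 0; 1 0 0 0 0 0 0; 1 0 0 0 0 0 0; 1 0 0 0 0 0 0; 1 0 0 0 0 0 0",
)

```text
clock: 12.7
eef_pos: [477.3, -28.2, 37.8]
tcp_rot: [3.132, 0.001, 1.711]
contact_force: [-0.2, 0.2, -0.7]
opening: 0.274
```

move_arm(
  series="1 0 0 -0.3 0 0 0; 1 0 0 -0.8 0 0 0; 1 0 0 -0.8 0 0 0; 1 0 0 -0.8 0 0 0; 1 0 0 -0.8 0 0 0; 1 0 0 0 0 0 0",
)

```text
clock: 13.45
eef_pos: [475.8, -28.3, 185.7]
tcp_rot: [3.131, 0.001, 1.711]
contact_force: [0.1, -0.0, 0.5]
opening: 0.274
```

```bash
python3 -c "
from h import *
G=tool(np.radians(12));zc=-G[:,2];st()
m=np.array([610.2,-1.5,89]);g=m+G@[0,2,0]
plan([(g+100*zc,G),(g+57*zc,G)],step=1,grip=1)"
```

```text
13.45 [475.8 -28.3 185.7] [ 0.1 -0.   0.5] 0.274
1 0.06 0.98 -0.0 -3.8 0.0 0.0; 1 0.07 0.98 0.06 -3.8 0.0 0.0; 1 0.06 0.98 0.13 -3.8 0.0 0.0; 
1 0.0 -0.0 0.54 0.0 0.0 0.0; 1 0.0 -0.0 0.53 0.0 0.0 0.0;
```

move_arm(
  series="1 0.06 0.98 0 -3.8 0 0; 1 0.07 0.98 0.06 -3.8 0 0; 1 0.06 0.9 0.1 -3.8 0 0; 1 0 0 0 0 0 0; 1 0 0 0 0 0 0",
)

```text
clock: 14.08
eef_pos: [588.1, -4.1, 186.5]
tcp_rot: [2.931, 0.0, 1.711]
contact_force: [-0.9, -0.3, 0.3]
opening: 0.273
```

```bash
python3 -c "
from h import *
G=tool(np.radians(12));zc=-G[:,2];
m=np.array([610.2,-1.5,89]);g=m+G@[0,2,0];rel(m)
plan([(g+57*zc,G)],step=.7,grip=1)"
```

```text
14.07 [588.1  -4.1 186.5] [-0.9 -0.3  0.3] 0.273
pocket in tool [ -0.5   1.4 100. ] F tool [-0.2 -0.8 -0.5] rot err [0.1 0.  0. ]
1 -0.01 0.04 0.54 0.0 0.0 0.0; 1 -0.0 0.05 0.54 0.0 0.0 0.0;
```

move_arm(
  series="1 -0.01 0.05 0.54 0 0 0; 1 0 0.05 0.5 0 0 0; 1 0 0 0 0 0 0; 1 0 0 0 0 0 0",
)

```text
clock: 14.58
eef_pos: [598.5, -3.2, 145.0]
tcp_rot: [2.935, 0.0, 1.711]
contact_force: [-0.2, 0.7, -0.1]
opening: 0.272
```

```bash
python3 - <<'E'
from h import *
rel([610.2,-1.5,89]);w=vision.camera_params('wrist');q=r.sense();im=vision.grab_frame('wrist')
import pickle;pickle.dump((w,q['eef_pos'],q['tcp_rot']),open('w6.pkl','wb'));np.save('w6.npy',im)
cv2.imwrite('pics/w6.png',cv2.resize(im[120:300,160:360,::-1],None,fx=3.3,fy=3.3,interpolation=cv2.INTER_CUBIC))
E
```

```text
14.57 [598.5  -3.2 145. ] [-0.2  0.7 -0.1] 0.272
pocket in tool [ 0.   0.1 57.2] F tool [ 0.7 -0.1  0. ] rot err [-0.2  0.   0. ]
```

View pics/w6.png

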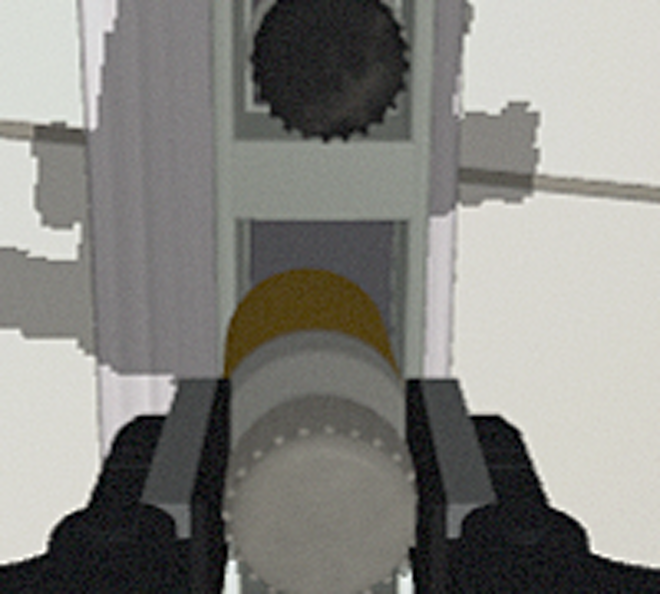

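White vial 1 is held with its bottom at crop (307,270). The pocket 2 rim runs from u=235 to 408 with its far edge at v=219, so the vial must move right, along tool +y.

```bash
cat >> h.py <<'E'
def align(f,m,rim,vb,h=37):
    import pickle
    w,p,rot=pickle.load(open(f,'rb'));G=Rm(rot);n=-G[:,2]
    c=lambda x,y:(160+x/3.3-.35,120+y/3.3-.35)
    u0,u1,v=rim
    X=(onplane(w,[c((u0+u1)/2,v),c(u0,v+60),c(u1,v+60)],np.array(m),n)-p)@G
    Y=(onplane(w,[c(*vb)],p+G@[0,0,h],n)-p)@G
    pc=np.array([X[0,0]-15.5,X[1:,1].mean()]);vc=Y[0,:2]-[13.5,0]
    print('rim w',X[2,1]-X[1,1],'pocket',pc.round(1),'vial',vc.round(1),'move xy/40',((pc-vc)/40).round(3))
E
python3 -c "
from h import *
align('w6.pkl',[610.2,-1.5,89],(235,408,219),(307,270))"
```

```text
rim w 31.731483321449623 pocket [ 0.5 -0. ] vial [-0.9 -2.5] move xy/40 [0.037 0.061]
```

move_arm(
  series="1 0.04 0.06 0 0 0 0; 1 0 0 0.2 0 0 0; 1 0 0 0.2 0 0 0; 1 0 0 0.2 0 0 0; 1 0 0 0 0 0 0; 1 0 0 0 0 0 0",
)

```text
clock: 15.38
eef_pos: [606.2, -0.4, 121.3]
tcp_rot: [2.934, 0.0, 1.711]
contact_force: [0.5, 0.3, 0.4]
opening: 0.276
```

```bash
python3 -c "
from h import *
rel([610.2,-1.5,89])"
```

```text
15.38 [ 6.062e+02 -4.000e-01  1.213e+02] [0.5 0.3 0.4] 0.276
pocket in tool [-1.7 -2.9 32.4] F tool [ 0.2  0.6 -0.3] rot err [-0.1  0.   0. ]
```

Inside the mouth without force. Now easing down to the floor and probing it.

move_arm(
  series="1 0 0 0.1 0 0 0; 1 0 0 0.06 0 0 0; 1 0 0 0.06 0 0 0; 1 0 0 0.04 0 0 0; 1 0 0 0 0 0 0",
)

```text
clock: 16.0
eef_pos: [608.1, -0.4, 113.6]
tcp_rot: [2.933, 0.001, 1.711]
contact_force: [-1.5, -0.3, -0.5]
opening: 0.271
```

```bash
python3 -c "
from h import *
rel([610.2,-1.5,89])"
```

```text
16.0 [ 6.081e+02 -4.000e-01  1.136e+02] [-1.5 -0.3 -0.5] 0.271
pocket in tool [-1.4 -3.2 24.5] F tool [-0.  -1.6  0.2] rot err [-0.1  0.   0. ]
```

move_arm(
  series="1 0 -0.01 0.06 0 0 0; 1 0 0 0.05 0 0 0; 1 0 0 0.03 0 0 0",
)

```text
clock: 16.38
eef_pos: [608.2, -0.4, 113.2]
tcp_rot: [2.933, 0.001, 1.711]
contact_force: [-8.3, -0.5, 14.7]
opening: 0.27
```

```bash
python3 -c "
from h import *
rel([610.2,-1.5,89])"
```

```text
16.38 [ 6.082e+02 -4.000e-01  1.132e+02] [-8.3 -0.5 14.7] 0.27
pocket in tool [-1.4 -3.3 24. ] F tool [  0.7  -5.  -16.1] rot err [-0.   0.   0.1]
```

16 N at raised-floor depth with no travel, so pocket 2 is jammed. I'll take the vial out and shift 46 mm to pocket 3.

move_arm(
  series="1 0 0 -0.3 0 0 0; 1 0 0 -0.5 0 0 0; 1 0 0 0 0 0 0; 1 -0.5 0 0 0 0 0; 1 -0.5 0 0 0 0 0; 1 -0.12 0 0 0 0 0; 1 0 0 0 0 0 0; 1 0 0 0 0 0 0",
)

```text
clock: 17.38
eef_pos: [608.1, -45.6, 143.9]
tcp_rot: [2.932, 0.0, 1.712]
contact_force: [-1.0, -0.3, -0.3]
opening: 0.273
```

```bash
python3 - <<'E'
from h import *
rel([615.9,-46.7,89]);w=vision.camera_params('wrist');q=r.sense();im=vision.grab_frame('wrist')
import pickle;pickle.dump((w,q['eef_pos'],q['tcp_rot']),open('w7.pkl','wb'));np.save('w7.npy',im)
cv2.imwrite('pics/w7.png',cv2.resize(im[120:300,160:360,::-1],None,fx=3.3,fy=3.3,interpolation=cv2.INTER_CUBIC))
g=cv2.imread('pics/w7.png').mean(2)
print('v profile',[(i,int(g[i,290:320].mean())) for i in range(180,300,5)])
for v in(255,): print([(i,int(g[v-6:v+6,i].mean())) for i in range(205,430,5)])
E
```

```text
17.38 [608.1 -45.6 143.9] [-1.  -0.3 -0.3] 0.273
pocket in tool [-2.1 -4.  55.3] F tool [-0.1 -1.1  0.1] rot err [-0.  -0.   0.1]
v profile [(180, 139), (185, 138), (190, 138), (195, 137), (200, 138), (205, 136), (210, 137), (215, 136), (220, 137), (225, 135), (230, 141), (235, 124), (240, 66), (245, 76), (250, 77), (255, 74), (260, 77), (265, 77), (270, 63), (275, 51), (280, 55), (285, 53), (290, 54), (295, 52)]
[(205, 140), (210, 131), (215, 96), (220, 95), (225, 93), (230, 68), (235, 75), (240, 75), (245, 76), (250, 75), (255, 75), (260, 74), (265, 74), (270, 75), (275, 76), (280, 75), (285, 75), (290, 75), (295, 76), (300, 77), (305, 77), (310, 76), (315, 77), (320, 76), (325, 78), (330, 77), (335, 75), (340, 80), (345, 75), (350, 77), (355, 79), (360, 77), (365, 76), (370, 74), (375, 113), (380, 87), (385, 92), (390, 127), (395, 138), (400, 137), (405, 135), (410, 193), (415, 184), (420, 186), (425, 196)]
```

```bash
python3 -c "
from h import *
align('w7.pkl',[615.9,-46.7,89],(212.5,389.5,236),(307,270))"
```

```text
rim w 32.29598768722228 pocket [-2.2 -3.7] vial [-1.  -2.4] move xy/40 [-0.029 -0.033]
```

move_arm(
  series="1 -0.03 -0.03 0 0 0 0; 1 0 0 0.2 0 0 0; 1 0 0 0.2 0 0 0; 1 0 0 0.2 0 0 0; 1 0 0 0.1 0 0 0; 1 0 0 0 0 0 0; 1 0 0 0 0 0 0",
)

```text
clock: 18.3
eef_pos: [613.1, -45.3, 113.8]
tcp_rot: [2.933, 0.0, 1.713]
contact_force: [0.9, -1.4, -0.2]
opening: 0.276
```

```bash
python3 -c "
from h import *
rel([615.9,-46.7,89])"
```

```text
18.3 [613.1 -45.3 113.8] [ 0.9 -1.4 -0.2] 0.276
pocket in tool [-1.7 -2.7 24.8] F tool [-1.5  0.6  0.3] rot err [-0.  -0.   0.2]
```

move_arm(
  series="1 0 0 0.06 0 0 0; 1 0 0 0.05 0 0 0; 1 0 0 0.05 0 0 0; 1 0 0 0.03 0 0 0",
)

```text
clock: 18.8
eef_pos: [613.7, -45.4, 113.2]
tcp_rot: [2.932, 0.0, 1.713]
contact_force: [-6.1, -0.5, 9.3]
opening: 0.27
```

```bash
python3 -c "
from h import *
rel([615.9,-46.7,89])"
```

```text
18.8 [613.7 -45.4 113.2] [-6.1 -0.5  9.3] 0.27
pocket in tool [-1.6 -3.  24.1] F tool [  0.3  -4.  -10.4] rot err [-0.  -0.   0.2]
```

10 N with no travel, so pocket 3 is jammed too. That leaves 4 and 5 free, so on to pocket 4.

move_arm(
  series="1 0 0 -0.3 0 0 0; 1 0 0 -0.5 0 0 0; 1 0 0 0 0 0 0; 1 -0.5 0 0 0 0 0; 1 -0.5 0 0 0 0 0; 1 -0.12 0 0 0 0 0; 1 0 0 0 0 0 0; 1 0 0 0 0 0 0",
)

```text
clock: 19.8
eef_pos: [613.3, -90.4, 145.6]
tcp_rot: [2.931, -0.0, 1.714]
contact_force: [0.1, -0.9, -0.7]
opening: 0.272
```

```bash
python3 - <<'E'
from h import *
rel([622.1,-92,89]);w=vision.camera_params('wrist');q=r.sense();im=vision.grab_frame('wrist')
import pickle;pickle.dump((w,q['eef_pos'],q['tcp_rot']),open('w8.pkl','wb'));np.save('w8.npy',im)
cv2.imwrite('pics/w8.png',cv2.resize(im[120:300,160:360,::-1],None,fx=3.3,fy=3.3,interpolation=cv2.INTER_CUBIC))
g=cv2.imread('pics/w8.png').mean(2)
print('v profile',[(i,int(g[i,290:320].mean())) for i in range(180,300,5)])
for v in(255,): print([(i,int(g[v-6:v+6,i].mean())) for i in list(range(200,245,4))+list(range(360,420,4))])
E
```

```text
19.8 [613.3 -90.4 145.6] [ 0.1 -0.9 -0.7] 0.272
pocket in tool [-2.9 -3.5 57.1] F tool [-0.9 -0.1  0.7] rot err [ 0.1 -0.1  0.2]
v profile [(180, 137), (185, 136), (190, 137), (195, 137), (200, 136), (205, 135), (210, 135), (215, 135), (220, 136), (225, 136), (230, 135), (235, 137), (240, 90), (245, 74), (250, 75), (255, 76), (260, 76), (265, 76), (270, 63), (275, 50), (280, 51), (285, 53), (290, 53), (295, 54)]
[(200, 122), (204, 132), (208, 134), (212, 135), (216, 114), (220, 93), (224, 92), (228, 95), (232, 80), (236, 70), (240, 73), (244, 76), (360, 77), (364, 76), (368, 76), (372, 79), (376, 100), (380, 88), (384, 82), (388, 102), (392, 127), (396, 132), (400, 133), (404, 128), (408, 141), (412, 182), (416, 183)]
```

View pics/w8.png

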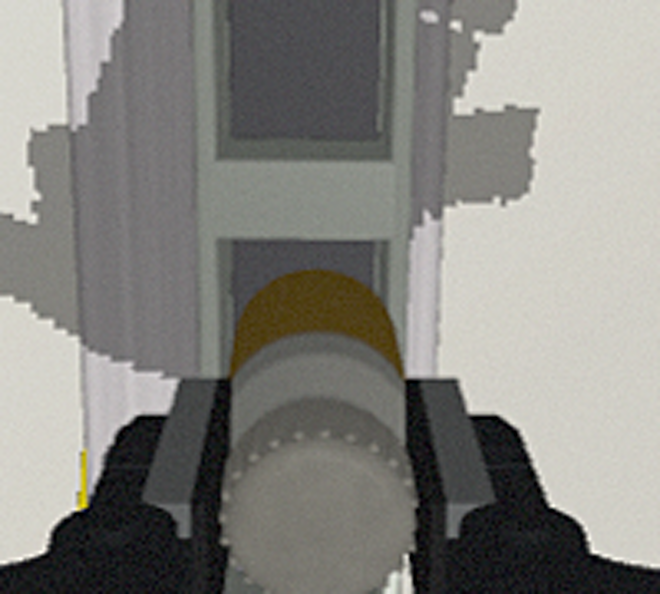

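Pocket 4: the rim runs from u=216 to 390 with its far edge at v=240, and the vial bottom is at (316,270).

```bash
python3 -c "
from h import *
align('w8.pkl',[622.1,-92,89],(216,390,240),(316,270))"
```

```text
rim w 32.06280969182288 pocket [-3.4 -3.4] vial [-1. -1.] move xy/40 [-0.06  -0.061]
```

move_arm(
  series="1 -0.06 -0.06 0 0 0 0; 1 0 0 0.2 0 0 0; 1 0 0 0.2 0 0 0; 1 0 0 0.2 0 0 0; 1 0 0 0.1 0 0 0; 1 0 0 0 0 0 0",
)

```text
clock: 20.6
eef_pos: [617.0, -91.3, 115.0]
tcp_rot: [2.932, -0.001, 1.715]
contact_force: [0.2, -0.2, -0.0]
opening: 0.271
```

```bash
python3 -c "
from h import *
rel([622.1,-92,89])"
```

```text
20.6 [617.  -91.3 115. ] [ 0.2 -0.2 -0. ] 0.271
pocket in tool [-1.5 -0.6 26.4] F tool [-0.3  0.2  0.1] rot err [-0.  -0.1  0.3]
```

move_arm(
  series="1 0 0 0.1 0 0 0; 1 0 0 0.1 0 0 0; 1 0 0 0.06 0 0 0; 1 0 0 0 0 0 0",
)

```text
clock: 21.1
eef_pos: [619.6, -91.0, 104.9]
tcp_rot: [2.932, -0.0, 1.715]
contact_force: [-0.7, 0.8, 0.4]
opening: 0.272
```

```bash
python3 -c "
from h import *
rel([622.1,-92,89])"
```

```text
21.1 [619.6 -91.  104.9] [-0.7  0.8  0.4] 0.272
pocket in tool [-1.3 -1.  16. ] F tool [ 0.9 -0.5 -0.5] rot err [ 0.  -0.1  0.3]
```

Pocket 4's floor gives. I'll push it to its stop.

move_arm(
  series="1 0 0 0.08 0 0 0; 1 0 0 0.08 0 0 0; 1 0 0 0.06 0 0 0; 1 0 0 0.05 0 0 0; 1 0 0 0.03 0 0 0",
)

```text
clock: 21.72
eef_pos: [621.7, -90.9, 96.9]
tcp_rot: [2.931, -0.0, 1.715]
contact_force: [-11.1, -0.5, 18.3]
opening: 0.269
```

```bash
python3 -c "
from h import *
rel([622.1,-92,89])"
```

```text
21.73 [621.7 -90.9  96.9] [-11.1  -0.5  18.3] 0.269
pocket in tool [-1.1 -1.5  7.8] F tool [  1.1  -7.  -20.2] rot err [ 0.1 -0.1  0.3]
```

The travel from raised floor (24.1) to stop (7.8) is 16.3 mm, so this vial is home. Release and go for the last one.

move_arm(
  series="-0.2 0 0 -0.02 0 0 0; -0.2 0 0 0 0 0 0; -0.2 0 0 0 0 0 0; -0.2 0 0 -0.3 0 0 0; -0.2 0 0 -0.8 0 0 0; -0.2 0 0 -0.8 0 0 0; -0.2 0 0 -0.5 0 0 0; -0.2 0 0 0 0 0 0",
)

```text
clock: 22.72
eef_pos: [601.1, -93.9, 195.6]
tcp_rot: [2.931, -0.0, 1.715]
contact_force: [0.1, 0.6, -0.3]
opening: 0.597
```

```bash
python3 -c "
from h import *
st();G=tool();plan([(np.array([530,-130,190.]),G),(np.array([476,-157,130.]),G)],grip=-0.2)"
```

```text
22.73 [601.1 -93.9 195.6] [ 0.1  0.6 -0.3] 0.597
-0.2 -0.32 -0.94 -0.13 6.0 -0.0 0.1; -0.2 -0.32 -0.94 -0.03 6.0 -0.0 0.1; 
-0.2 -0.16 -0.48 0.5 0.0 -0.0 0.0; -0.2 -0.16 -0.48 0.5 0.0 -0.0 0.0; -0.2 -0.16 -0.48 0.5 0.0 -0.0 0.0;
```

move_arm(
  series="-0.2 -0.32 -0.94 -0.13 6 0 0.1; -0.2 -0.32 -0.94 -0.03 6 0 0.1; -0.2 -0.16 -0.48 0.5 0 0 0; -0.2 -0.16 -0.48 0.5 0 0 0; -0.2 -0.16 -0.45 0.4 0 0 0; -0.2 0 0 0 0 0 0; -0.2 0 0 0 0 0 0",
)

```text
clock: 23.6
eef_pos: [472.7, -157.8, 129.8]
tcp_rot: [-3.134, -0.002, 1.712]
contact_force: [0.4, -0.4, 0.2]
opening: 0.599
```

```bash
python3 - <<'E'
from h import *
st();w=vision.camera_params('wrist');im=vision.grab_frame('wrist');np.save('w9.npy',im)
e=proj(w,[475.8,-158.9,60])[0];print('expected',e)
c=np.int32(e);g=cv2.GaussianBlur(im[c[1]-45:c[1]+45,c[0]-45:c[0]+45].mean(2).astype(np.uint8),(5,5),1)
h=cv2.HoughCircles(g,cv2.HOUGH_GRADIENT,1.2,20,param1=60,param2=12,minRadius=12,maxRadius=24)
for x,y,rr in h[0][:3]:
    u=(x+c[0]-45,y+c[1]-45);print(u,rr,onz(w,u,60).round(1))
cv2.imwrite('pics/w9.png',im[...,::-1])
E
```

```text
23.6 [ 472.7 -157.8  129.8] [ 0.4 -0.4  0.2] 0.599
expected [262.25815125 207.91436987]
(np.float64(260.8000030517578), np.float64(207.0)) 18.0 [[ 474.8 -158.4   60. ]]
(np.float64(260.8000030517578), np.float64(186.60000038146973)) 15.24 [[ 472.8 -145.    60. ]]
(np.float64(235.60000038146973), np.float64(177.00000095367432)) 12.48 [[ 456.2 -141.1   60. ]]
```

View pics/w9.png

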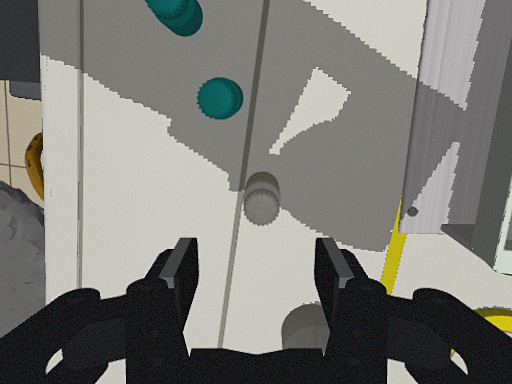

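White vial 2 cap at (262,207) matches prediction; the nearest look-alike is at (220,98), clear of the fingers.

```bash
python3 -c "
from h import *
st();G=tool();v=np.array([475.3,-158.6,0]);plan([(v+[0,0,80],G)],grip=-0.2,step=.7)"
```

```text
23.65 [ 472.6 -157.7  129.8] [-0.6 -0.3 -0.4] 0.604
-0.2 -0.02 0.04 0.62 -0.2 -0.1 0.1; -0.2 -0.01 0.03 0.62 -0.2 -0.1 0.1;
```

move_arm(
  series="-0.2 -0.02 0.04 0.62 -0.2 -0.1 0; -0.2 0 0 0.6 -0.2 -0.1 0; -0.2 0 0 0 0 0 0; -0.2 0 0 0 0 0 0",
)

```text
clock: 24.15
eef_pos: [479.2, -158.1, 83.1]
tcp_rot: [3.136, 0.004, 1.714]
contact_force: [-0.0, -0.0, -0.4]
opening: 0.604
```

```bash
python3 -c "
from h import *
st();G=tool();v=np.array([475.3,-158.6,0]);plan([(v+[0,0,35],G)],grip=-0.2,step=.7)"
```

```text
24.15 [ 479.2 -158.1   83.1] [-0.  -0.  -0.4] 0.604
-0.2 0.0 -0.05 0.6 0.2 0.1 0.1; -0.2 0.0 -0.05 0.6 0.2 0.1 0.1;
```

move_arm(
  series="-0.2 0 -0.1 0.4 0.2 0.1 0; -0.2 0 -0.05 0.5 0.2 0.1 0; -0.2 0 -0.02 0.3 0 0 0; -0.2 0 0 0.05 0 0 0; -0.2 0 0 0 0 0 0; 1 0 0 0 0 0 0; 1 0 0 0 0 0 0; 1 0 0 0 0 0 0; 1 0 0 0 0 0 0",
)

```text
clock: 25.28
eef_pos: [475.0, -160.0, 33.8]
tcp_rot: [3.138, 0.003, 1.715]
contact_force: [-0.8, 0.2, 1.3]
opening: 0.281
```

move_arm(
  series="1 0 0 -0.3 0 0 0; 1 0 0 -0.8 0 0 0; 1 0 0 -0.8 0 0 0; 1 0 0 -0.8 0 0 0; 1 0 0 -0.8 0 0 0; 1 0 0 0 0 0 0",
)

```text
clock: 26.02
eef_pos: [474.2, -159.5, 181.9]
tcp_rot: [3.137, 0.004, 1.715]
contact_force: [-0.3, -0.0, -0.8]
opening: 0.282
```

```bash
python3 -c "
from h import *
G=tool(np.radians(12));zc=-G[:,2];st()
m=np.array([628.3,-137.5,89]);g=m+G@[1,1,0]
plan([(g+100*zc,G)],step=1,grip=1)"
```

```text
26.02 [ 474.2 -159.5  181.9] [-0.3 -0.  -0.8] 0.282
1 0.0 0.85 -0.03 -2.9 0.0 0.1; 1 0.01 0.85 0.02 -2.9 0.0 0.1; 1 0.01 0.85 0.06 -2.9 0.0 0.1; 1 0.01 0.84 0.09 -2.9 0.0 0.1;
```

move_arm(
  series="1 0 0.85 -0.03 -2.9 0 0.1; 1 0.01 0.85 0.02 -2.9 0 0; 1 0.01 0.85 0.06 -2.9 0 0; 1 0.01 0.8 0.09 -2.9 0 0; 1 0 0 0 0 0 0; 1 0 0 0 0 0 0",
)

```text
clock: 26.78
eef_pos: [613.1, -137.2, 184.5]
tcp_rot: [2.927, 0.002, 1.712]
contact_force: [0.5, -0.1, 0.2]
opening: 0.283
```

```bash
python3 -c "
from h import *
G=tool(np.radians(12));zc=-G[:,2];
m=np.array([628.3,-137.5,89]);g=m+G@[1,1,0];rel(m)
plan([(g+54*zc,G)],step=.7,grip=1)"
```

```text
26.77 [ 613.1 -137.2  184.5] [ 0.5 -0.1  0.2] 0.283
pocket in tool [-2.3 -5.8 96.5] F tool [-0.2  0.5 -0.1] rot err [0.3 0.1 0.1]
1 -0.02 -0.06 0.53 0.2 0.0 0.1; 1 -0.01 -0.05 0.53 0.2 0.0 0.1;
```

move_arm(
  series="1 -0.02 -0.07 0.53 0.1 0 0.1; 1 -0.01 -0.05 0.5 0.1 0 0; 1 0 0 0 0 0 0; 1 0 0 0 0 0 0",
)

```text
clock: 27.28
eef_pos: [615.9, -138.0, 141.4]
tcp_rot: [2.933, 0.001, 1.71]
contact_force: [-0.1, 0.0, 0.6]
opening: 0.276
```

```bash
python3 - <<'E'
from h import *
rel([628.3,-137.5,89]);w=vision.camera_params('wrist');q=r.sense();im=vision.grab_frame('wrist')
import pickle;pickle.dump((w,q['eef_pos'],q['tcp_rot']),open('w10.pkl','wb'));np.save('w10.npy',im)
cv2.imwrite('pics/w10.png',cv2.resize(im[120:300,160:360,::-1],None,fx=3.3,fy=3.3,interpolation=cv2.INTER_CUBIC))
E
```

```text
27.27 [ 615.9 -138.   141.4] [-0.1  0.   0.6] 0.276
pocket in tool [-1.1  1.2 53.9] F tool [ 0.1  0.  -0.6] rot err [-0.  0. -0.]
```

View pics/w10.png

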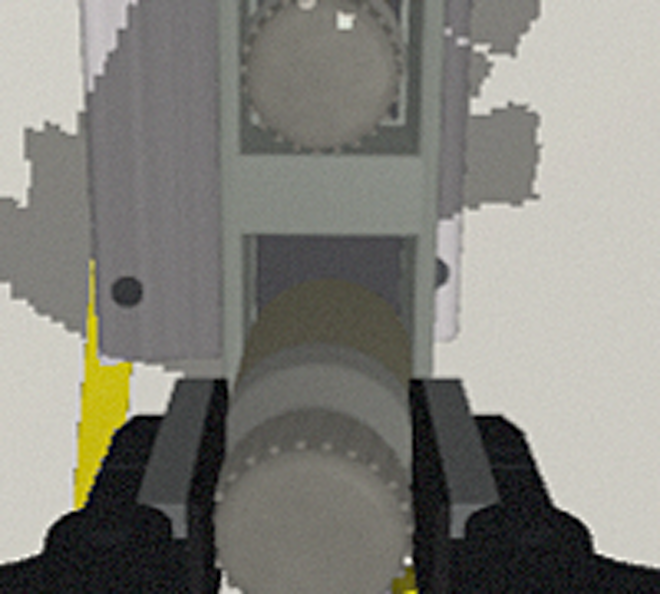

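Pocket 5: the rim runs from u=242 to 417 with its far edge at v=235, and the vial bottom is at (326,279). The vial in pocket 4 stays seated.

```bash
python3 -c "
from h import *
align('w10.pkl',[628.3,-137.5,89],(242,417,235),(326,279),34)"
```

```text
rim w 31.685185469113957 pocket [-1.5  1.5] vial [-1.6  0.7] move xy/40 [0.    0.019]
```

move_arm(
  series="1 0 0.02 0 0 0 0; 1 0 0 0.2 0 0 0; 1 0 0 0.2 0 0 0; 1 0 0 0.2 0 0 0; 1 0 0 0.1 0 0 0; 1 0 0 0 0 0 0",
)

```text
clock: 28.08
eef_pos: [623.3, -137.2, 113.3]
tcp_rot: [2.931, 0.001, 1.71]
contact_force: [0.3, 0.5, 0.1]
opening: 0.283
```

```bash
python3 -c "
from h import *
rel([628.3,-137.5,89])"
```

```text
28.07 [ 623.3 -137.2  113.3] [0.3 0.5 0.1] 0.283
pocket in tool [-1.  -0.2 24.8] F tool [0.4 0.4 0. ] rot err [ 0.1  0.1 -0. ]
```

move_arm(
  series="1 0 0 0.1 0 0 0; 1 0 0 0.1 0 0 0; 1 0 0 0.08 0 0 0; 1 0 0 0 0 0 0",
)

```text
clock: 28.58
eef_pos: [626.0, -136.9, 102.2]
tcp_rot: [2.931, 0.001, 1.71]
contact_force: [0.0, 1.5, 0.1]
opening: 0.281
```

```bash
python3 -c "
from h import *
rel([628.3,-137.5,89])"
```

```text
28.57 [ 626.  -136.9  102.2] [0.  1.5 0.1] 0.281
pocket in tool [-0.8 -0.6 13.4] F tool [ 1.4  0.2 -0. ] rot err [ 0.1  0.1 -0. ]
```

move_arm(
  series="1 0 0 0.08 0 0 0; 1 0 0 0.08 0 0 0; 1 0 0 0.06 0 0 0; 1 0 0 0.05 0 0 0; 1 0 0 0.03 0 0 0",
)

```text
clock: 29.2
eef_pos: [629.4, -136.8, 93.6]
tcp_rot: [2.928, 0.002, 1.71]
contact_force: [-10.9, 0.4, 20.2]
opening: 0.281
```

```bash
python3 -c "
from h import *
rel([628.3,-137.5,89])"
```

```text
29.2 [ 629.4 -136.8   93.6] [-10.9   0.4  20.2] 0.281
pocket in tool [-0.5 -2.1  4.3] F tool [  1.8  -6.2 -22. ] rot err [0.2 0.1 0. ]
```

It stopped at 4.3 mm against an expected 4.6, with 22 N, so it is home. Release, retreat and check.

move_arm(
  series="-0.2 0 0 -0.02 0 0 0; -0.2 0 0 0 0 0 0; -0.2 0 0 0 0 0 0; -0.2 0 0 -0.3 0 0 0; -0.2 0 0 -0.8 0 0 0; -0.2 0 0 -0.8 0 0 0; -0.2 -0.3 -0.3 -0.8 0 0 0; -0.2 -0.4 -0.5 -0.5 0 0 0; -0.2 -0.4 -0.5 -0.3 0 0 0; -0.2 0 0 0 0 0 0; -0.2 0 0 0 0 0 0",
)

```text
clock: 30.58
eef_pos: [553.9, -192.6, 228.1]
tcp_rot: [2.926, 0.004, 1.711]
contact_force: [-0.1, 0.1, 0.0]
opening: 0.602
```

```bash
python3 - <<'E'
from h import *
st();w=vision.camera_params('wrist')
T=vision.grab_frame('top');S=vision.grab_frame('scene')
t=vision.camera_params('top');s=vision.camera_params('scene')
zc=-tool(np.radians(12))[:,2];u=np.array([-.135,.991,0])
for k,m in((1,(604.2,44,89)),(4,(622.1,-92,89)),(5,(628.3,-137.5,89))):
    for h in(32,48): print(k,h,'top',proj(t,np.array(m)+h*zc).round(1)[0],'scene',proj(s,np.array(m)+h*zc).round(1)[0])
a=cv2.resize(T[110:260,100:400,::-1],(780,390),interpolation=cv2.INTER_CUBIC)
b=cv2.resize(S[145:265,130:400,::-1],(780,347)[:2],interpolation=cv2.INTER_CUBIC)
cv2.imwrite('pics/fin.png',cv2.resize(np.vstack([a,b]),None,fx=.8,fy=.8))
for n,I in(('top',T),('scene',S)):
    d=cv2.absdiff(I,cv2.imread(f'pics/{n}0.png')[...,::-1]).max(2)
    for nm,X in(('timer',(440,290,12)),('pot',(541,-290,60)),('beaker',None)):
        if X is None: continue
        c=np.int32(proj(t if n=='top' else s,X)[0]);print(n,nm,c,(d[c[1]-12:c[1]+12,c[0]-12:c[0]+12]>40).sum())
E
```

```text
30.57 [ 553.9 -192.6  228.1] [-0.1  0.1  0. ] 0.602
1 32 top [227.3 153.7] scene [241.4 158.4]
1 48 top [226.9 153.2] scene [240.9 155.2]
4 32 top [281.4 146.5] scene [286.9 171.9]
4 48 top [282.  145.9] scene [286.8 168.7]
5 32 top [299.3 144. ] scene [302.6 176.5]
5 48 top [300.2 143.4] scene [302.7 173.4]
top timer [139 221] 0
top pot [354 179] 301
scene timer [144 187] 0
scene pot [338 232] 1
```

The picture limit is reached, so I'll check the heights numerically: wrist views of the seated caps against predictions for 32 mm and 48 mm.

```bash
python3 - <<'E'
from h import *
import pickle
zc=-tool(np.radians(12))[:,2];M={1:(604.2,44,89),4:(622.1,-92,89),5:(628.3,-137.5,89)}
def pr(w,k,h):
    c=np.array(M[k])+h*zc;a=proj(w,c)[0];e=tool()[:,0]*12;return a.round(1),round(float(np.linalg.norm(proj(w,c+e)[0]-proj(w,c-e)[0])/2),1)
w=pickle.load(open('w6.pkl','rb'))[0];print('1: seen',(160+331/3.3,120+62/3.3),'r',79/3.3,pr(w,1,32),pr(w,1,48))
w=pickle.load(open('w10.pkl','rb'))[0];print('4: seen',(160+323/3.3,120+72/3.3),'r',80/3.3,pr(w,4,32),pr(w,4,48))
w=vision.camera_params('wrist');im=vision.grab_frame('wrist');st()
for k in(1,4,5):
    e=pr(w,k,32)[0];print(k,pr(w,k,32),pr(w,k,48))
    c=np.int32(e)
    if not(0<c[0]<512 and 0<c[1]<384): continue
    x0,y0=max(0,c[0]-35),max(0,c[1]-35)
    g=cv2.GaussianBlur(im[y0:c[1]+35,x0:c[0]+35].mean(2).astype(np.uint8),(5,5),1)
    h=cv2.HoughCircles(g,cv2.HOUGH_GRADIENT,1.2,15,param1=60,param2=10,minRadius=12,maxRadius=32)
    if h is not None: print([(float(x+x0),float(y+y0),float(q)) for x,y,q in h[0][:3]])
S=vision.grab_frame('scene');d=cv2.absdiff(S,cv2.imread('pics/scene0.png')[...,::-1].copy()).max(2)
for n,(x,y) in dict(timer=(141,177),pot=(338,234),beaker=(367,273),t1=(217,226),t2=(233,237),t3=(256,236),g=(225,203)).items(): print(n,(d[y-12:y+12,x-12:x+12]>45).sum())
E
```

```text
1: seen (260.3030303030303, 138.78787878787878) r 23.93939393939394 (array([258.2, 142.5]), 24.9) (array([258.3, 147.1]), 27.3)
4: seen (257.8787878787879, 141.8181818181818) r 24.242424242424242 (array([260.2, 145.9]), 25.3) (array([260.6, 151. ]), 27.8)
30.73 [ 554.  -192.2  227.5] [0.  0.2 0.2] 0.602
1 (array([ 345. , -189.7]), 27.4) (array([ 352.6, -213.8]), 30.4)
4 (array([327.5,  62.9]), 18.1) (array([332.4,  60.7]), 19.4)
[(321.4000015258789, 63.60000228881836, 19.440000534057617), (314.20000076293945, 50.400001525878906, 30.0), (308.20000076293945, 73.20000076293945, 13.680000305175781)]
5 (array([323.5, 128.5]), 16.3) (array([327.8, 130.5]), 17.3)
[(313.8000011444092, 118.80000114440918, 25.799999237060547), (325.8000030517578, 134.4000015258789, 27.240001678466797), (306.6000003814697, 136.8000030517578, 24.720001220703125)]
timer 0
pot 0
beaker 0
t1 2
t2 39
t3 18
g 0
```

```bash
python3 - <<'E'
from h import *
A=cv2.imread('pics/scene0.png')[...,::-1].copy();S=vision.grab_frame('scene')
for n,I in(('before',A),('after',S)):
    h=cv2.cvtColor(I,cv2.COLOR_RGB2HSV);m=((h[...,0]>80)&(h[...,0]<100)&(h[...,1]>110)).astype(np.uint8);m[:200]=0;m[260:]=0
    k,l,s,c=cv2.connectedComponentsWithStats(m);print(n,[(c[i].round(1).tolist(),int(s[i,4])) for i in range(1,k) if s[i,4]>40])
im=vision.grab_frame('wrist');w=vision.camera_params('wrist')
g=im.astype(float).mean(2)
for v in (63,129,):print(v,[(i,int(g[v-2:v+3,i].mean())) for i in range(285,360,3)])
print('col322',[(i,int(g[i,320:326].mean())) for i in range(30,165,3)])
E
```

```text
before [([216.9, 225.9], 143), ([338.1, 228.0], 288), ([255.7, 236.0], 139), ([232.5, 237.4], 138)]
after [([216.9, 225.9], 143), ([338.2, 228.0], 287), ([255.7, 236.2], 141), ([232.4, 237.5], 143)]
63 [(285, 97), (288, 101), (291, 99), (294, 69), (297, 202), (300, 168), (303, 76), (306, 89), (309, 117), (312, 161), (315, 187), (318, 183), (321, 185), (324, 186), (327, 186), (330, 186), (333, 185), (336, 184), (339, 163), (342, 187), (345, 181), (348, 180), (351, 181), (354, 179), (357, 180)]
129 [(285, 105), (288, 101), (291, 73), (294, 122), (297, 106), (300, 66), (303, 73), (306, 88), (309, 86), (312, 100), (315, 107), (318, 109), (321, 110), (324, 109), (327, 109), (330, 159), (333, 183), (336, 178), (339, 152), (342, 181), (345, 179), (348, 180), (351, 179), (354, 179), (357, 179)]
col322 [(30, 195), (33, 195), (36, 196), (39, 195), (42, 197), (45, 138), (48, 176), (51, 181), (54, 184), (57, 184), (60, 184), (63, 185), (66, 187), (69, 186), (72, 188), (75, 165), (78, 107), (81, 138), (84, 121), (87, 94), (90, 199), (93, 195), (96, 196), (99, 196), (102, 196), (105, 200), (108, 106), (111, 132), (114, 130), (117, 164), (120, 130), (123, 106), (126, 110), (129, 110), (132, 112), (135, 110), (138, 107), (141, 103), (144, 77), (147, 201), (150, 197), (153, 115), (156, 122), (159, 128), (162, 125)]
```

```bash
python3 -c "
from rig import r
print(r.sign_off(), r.sense()['clock'])"
```

```text
the job is handed in; nothing more can be done
the job is handed in; nothing more can be done
```

The three vials are in the rack, caps up and pushed down to the stops, and I handed the job in at about 31 s. The black-capped vial is in pocket 1 and the two white-capped ones are in pockets 4 and 5. The floors of pockets 2 and 3 did not give at 16 N and 10 N, so I treated them as jammed and took that vial out each time.

**Seating:** each push ended against a hard stop at 20–27 N. In pocket 4 the stop was 16.3 mm below where the jammed floors had stopped the same vial, against 16 mm expected. In pocket 5 the fingertips stopped 4.3 mm above the mouth, against about 4.6 mm predicted. Wrist pictures show the caps in pockets 1 and 4 at the fully home height.

**Bystanders:** the scene camera shows no change at the timer, sample pot or beaker. The turquoise look-alikes stayed within 0.2 px, and the green one showed no change.

**Checks that failed or disagreed:**
- The 12-picture limit stopped me viewing the final picture, so the closing checks are numbers only.
- Circle detection on the pocket 5 cap was ambiguous. I relied on its edge position, which fits 32 mm out of the mouth rather than 48 mm, and on the push result.
- The sample pot's patch differed in the final top view, which I took to be the arm in the way, as the scene view was unchanged there.
- A timer check at a rough guessed position proved nothing, so I repeated it in the right place.

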